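# Load charcoal sticks into the drying drawer and pin it shut

## Robot

A 6-joint arm with a two-finger parallel gripper is mounted at the origin on the work surface. World frame = base frame: x ahead of the robot, y to its left, z up, the work surface at z = 0. Lengths are in m, angles in rad, forces in N, time in s.
With the tool pointing down it reaches from about 0.35 to 0.975 m from the base axis. Payload 4.9 kg.
Tool frame: the origin (TCP) lies at the very end of the fingers, on their centre line; the grasp point (between the pads) lies 19 mm behind it; z points along the fingers, y is the line along which they close (so a half turn about z gives the same grasp; the last joint's range is limited). The gripper opens to 85 mm and grips with 20 to 120 N. Pads are 22 mm wide; open, the fingers measure 114 mm over their backs; the gripper's body (76 mm by 85 mm) begins 54 mm behind the grasp point. The pads swing forward as they close: fully open they stand 13 mm farther back than shut.
Start: joints at [-1.264, 0.053, 1.613, -0, 1.476, -0.119], TCP at [0.258, -0.569, 0.231] pointing down, gripper open.
Joint ranges: [-3.01, 3.01], [-1.01, 2.22], [0.06, 2.58], [-1.02, 4.17], [0.09, 2.62], [-3.14, 3.14]. Speed limits (rad/s): [2.57, 2.57, 3.14, 3.14, 3.14, 3.14].

## Interface

Orientations are given as a unit quaternion [w, x, y, z].
In Python, from plant import manip gives the robot as it stands.
- The arm moves only by the tool send_rows, never from a script. Its argument "increments" is a list of rows, each an object of numbers: "claw": the closure, from -1 (fully open) to 1 (shut); "dx", "dy", "dz": the shift along the tool's x, y, z in units of 0.5 m (1.0 is 0.5 m); "yaw": the turn about the tool's z in units of 1.5 rad (1.0 is 1.5 rad). A call has 1 to 20 rows; each row is the pose to reach, as a shift and turn from the pose commanded when the call began, along the tool's axes at that moment; what a row does not reach only later rows make up. A row lasts 1/8 s, in which the tool goes at most 62.5 mm and 10.7 degrees, less where a joint would pass 70% of its speed; a pose out of reach is approached as far as the arm can. A call with a number of a shift or a turn outside -1 to 1 is refused whole. A call with a gripper value outside its range is refused whole. The fingers move at their own pace and stop on an object; the grip force is fixed at half the most. Time passes only in rows, so rows that repeat a pose let the fingers close. It gives the time, the measured TCP pose, the force, the opening and the grip force at its end, in the units of the state.
- manip.state(): the state, without advancing time (a new reading comes with each control period).
- manip.grab_frame(name): name is "scene" or "top"; returns the picture (384x512x3 uint8, red, green, blue); there is no depth.
- manip.camera_params(name): a dict with "camera_matrix" (3x3 intrinsics, pixels), "extrinsics" (4x4, takes a point from world to camera coordinates). Camera axes: x right, y down, z forward; pixel columns grow to the right and rows downward; lengths in m; the calibration is good to about 2 mm. A picture is of the moment at which its call begins. camera_params takes no time and is no camera call.
- manip.job_done(): hands the job in; it is judged then, once.
The state is a dict: "time": time; "joint_pos": joint angles; "joint_vel": joint speeds; "joint_efforts": joint torques, N m; "tool_pos": TCP position; "tool_rot": TCP orientation; "contact_force": force on the tool from outside, world axes, zero at the start; "ft_torque": the same for the moment, N m; "gripper_width": opening from 0.0 (shut) to 1.0 (fully open); "grasp_force": force on a finger pad.
Only numpy, scipy, OpenCV 4.12 (cv2) and the standard library are available. Lean on these libraries where they do the work, as an engineer would, in place of code of your own. Each camera call takes 0.05 s, during which the arm holds its last target. There are 200 camera calls.

## Task

Draw the locking pin up out of the drying cabinet's latch and stand it in the wooden rest, pull the drawer wide open by its handle and load every full-length charcoal stick from the board into it, lying flat in one layer on the drawer floor; the broken half-length stub stays out. Then push the drawer fully shut and put the pin back, down through the latch hole and the drawer's eye beneath until the head sits on the latch plate. Leave the coconut, the shell bowl and the brush alone.

Things in the scene. Friction and masses are not known exactly. Their poses are not given: they have to be found in the camera images.
- drawer (a joint): how far the drawer is pulled out, m: 0 fully shut, 0.17 at its stop; it slides along the cabinet's -x, towards the robot, and stays where it is left (about 2 N friction)
- cabinet: low blue steel drying cabinet, fixed, 260 mm deep (x), 300 wide (y), 100 high; origin at the centre of its underside; its x axis points away from the drawer front, which lies 130 mm before the origin when shut
- drawer_floor (a point): middle of the drawer's inner floor (moves with the drawer, axes as the cabinet's), 17 mm above the table. Inside: 208 mm long (x +-104 mm), 266 wide (y +-133), side walls 50 mm high; front panel 12 mm thick, its top 75 mm above the floor. With the drawer out by q the cabinet's roof covers it from x = q - 0.109 m on (roof underside 75 mm above the drawer floor)
- drawer_handle (a point): middle of the drawer's handle: a level steel bar along y, 11 mm thick, 120 mm long, 35 mm before the drawer front, 30 mm below the cabinet top (moves with the drawer)
- latch_hole (a point): centre, at the upper face, of the 13 mm hole in the steel latch plate (5 mm thick, 50 mm wide) that juts 49 mm forward from the cabinet's top over the drawer front, at the end of lower y (the right, seen from the robot); upper face 105 mm above the table; fixed to the cabinet
- drawer_eye (a point): centre, at the upper face, of the 15 mm hole in the eye plate (6 mm thick) on the drawer front; only with the drawer fully shut is it right below the latch hole, 21 mm lower (moves with the drawer)
- pin: locking pin, at the start upright through latch hole and drawer eye with its head on the latch plate, so that it locks the drawer: steel shank 10 mm thick and 55 mm long with a bevelled foot, above it an aluminium head 24 mm thick and 35 mm tall; origin at the centre of the foot, z axis up through the head (head from 55 to 90 mm)
- pin_rest: fixed wooden block 56 x 56 mm, 58 mm high, with a 14 mm through hole in which the pin can stand with its head on the block's top; empty at the start; origin at the centre of its underside
- board: fixed plywood board under the sticks, 250 x 340 mm (x, y), 8 mm thick; origin at the centre of its underside
- stick0: octagonal black pressed-charcoal stick, 80 mm long, 28 mm across flats, about 60 g, lying on the board; origin at its middle, x axis along its length. Some of the four sticks may be absent.
- stick1: octagonal black pressed-charcoal stick, 80 mm long, 28 mm across flats, about 60 g, lying on the board; origin at its middle, x axis along its length. Some of the four sticks may be absent.
- stick2: octagonal black pressed-charcoal stick, 80 mm long, 28 mm across flats, about 60 g, lying on the board; origin at its middle, x axis along its length. Some of the four sticks may be absent.
- stick3: octagonal black pressed-charcoal stick, 80 mm long, 28 mm across flats, about 60 g, lying on the board; origin at its middle, x axis along its length. Some of the four sticks may be absent.
- stub: broken charcoal stick among the others, like them but only 40 mm long; not to be loaded; origin at its middle, x axis along its length
- shell: bystander: half coconut-shell bowl, 100 mm across, 45 high; origin under its centre
- coconut: bystander: brown coconut, 114 mm across, 108 high; origin under its centre
- brush: bystander: hand brush lying on the table; origin at its middle
Mind the look-alikes: they are no part of the job. What is shaped like the stick2 but green or red is not meant.

How it is judged:
On the way, in this order (a step that is already met when the one before it is completed fails the run):
1. the pin stands in its wooden rest (horizontal distance between pin and pin_rest below 0.006 m and z of pin in the frame of pin_rest below 0.012 m and angle between pin's own z axis and vertical below 0.15 rad), for 0.2 s.
2. the drawer is pulled wide open (at least 120 mm) (value of joint drawer above 0.12 m), for 0.2 s.
3. every full-length stick lies in the drawer, in one layer on its floor (x of stick0 in the frame of drawer_floor between -0.104 and 0.104 m and y of stick0 in the frame of drawer_floor between -0.133 and 0.133 m and z of stick0 in the frame of drawer_floor between 0 and 0.026 m and x of stick1 in the frame of drawer_floor between -0.104 and 0.104 m and y of stick1 in the frame of drawer_floor between -0.133 and 0.133 m and z of stick1 in the frame of drawer_floor between 0 and 0.026 m and x of stick2 in the frame of drawer_floor between -0.104 and 0.104 m and y of stick2 in the frame of drawer_floor between -0.133 and 0.133 m and z of stick2 in the frame of drawer_floor between 0 and 0.026 m and x of stick3 in the frame of drawer_floor between -0.104 and 0.104 m and y of stick3 in the frame of drawer_floor between -0.133 and 0.133 m and z of stick3 in the frame of drawer_floor between 0 and 0.026 m), for 0.2 s.
4. the drawer is shut again (value of joint drawer below 0.004 m), for 0.2 s.
At the end, for the whole second after the job is handed in: drawer shut to within 4 mm; every stick present lies in it in one layer (middle under 26 mm above its floor), the stub outside; the pin rests upright (0.12 rad) through latch hole and drawer eye, foot at least 48 mm below the latch plate's top (all of step 3 and value of joint drawer below 0.004 m and horizontal distance between pin and latch_hole below 0.005 m and horizontal distance between pin and drawer_eye below 0.007 m and z of pin in the frame of latch_hole below -0.048 m and angle between pin's own z axis and vertical below 0.12 rad and linear speed of pin below 0.02 m/s and (y of stub in the frame of drawer_floor above 0.15 m or y of stub in the frame of drawer_floor below -0.15 m or x of stub in the frame of drawer_floor below -0.12 m or x of stub in the frame of drawer_floor above 0.16 m)); the robot touches nothing.
It fails at once if the shell is pushed aside by more than 40 mm (distance of shell from where it was at the start of the episode above 0.04 m).
It fails at once if the coconut is pushed aside by more than 40 mm (distance of coconut from where it was at the start of the episode above 0.04 m).
It fails at once if the brush is pushed aside by more than 40 mm (distance of brush from where it was at the start of the episode above 0.04 m).
Of stick0, stick1, stick2, stick3 only 2 to 4 are there at a start; the rules pass over those that are not, and their reading is None.
At some moment in a run one of stick0, stick1, stick2, stick3 may be knocked a few centimetres aside while the robot is not near it.
It also fails if it takes over 210 s, if anything falls off the work surface, if the arm or the gripper's body presses on something with over 40 N, if the wrist force passes 120 N, or if a joint passes its speed limit or range.

## Working session

There is one attempt and no reset: what is moved stays moved. The work goes in short steps, Python scripts to look and compute and a tool call to move; the robot and the scene stay as the last step left them, time stands still between calls to the robot, and variables do not carry over. Pictures are saved under pics/ and viewed, at most 14 in all, crops included, and the job is handed in when it is done.

Besides the shell and the picture viewer there is one more tool, called as name([rows], argument=value, ...), one row to a line, values as JSON. send_rows: Moves the arm, as the interface text tells. Shifts and turns lie within -1 to 1; 1 stands for 0.5 m of shift or 1.5 rad of turn. Its arguments: {"type":"object","properties":{"increments":{"type":"array","items":{"type":"object","properties":{"claw":{"type":"number"},"dx":{"type":"number"},"dy":{"type":"number"},"dz":{"type":"number"},"yaw":{"type":"number"}}}}},"required":["increments"]}

```bash
mkdir -p pics; ls; python3 - <<'E'
from plant import manip
import cv2,json,numpy as np
for n in("scene","top"):
    cv2.imwrite(f"pics/{n}0.png",cv2.resize(manip.grab_frame(n)[:,:,::-1],(800,600),interpolation=cv2.INTER_CUBIC))
    p=manip.camera_params(n);print(n,np.round(p["camera_matrix"],1).tolist(),np.round(p["extrinsics"],4).tolist())
print(manip.state())
E
```

```text
pics
scene [[364.1, 0.0, 255.3], [0.0, 364.1, 192.6], [0.0, 0.0, 1.0]] [[0.1872, 0.9822, 0.0131, -0.0978], [0.7104, -0.1261, -0.6924, -0.2985], [-0.6785, 0.1389, -0.7214, 1.6415], [0.0, 0.0, 0.0, 1.0]]
top [[424.3, 0.0, 256.5], [0.0, 424.3, 193.3], [0.0, 0.0, 1.0]] [[0.0026, -0.9999, 0.0138, -0.0024], [-0.9934, -0.0042, -0.1146, 0.5114], [0.1147, -0.0134, -0.9933, 1.3098], [0.0, 0.0, 0.0, 1.0]]
{'time': 0.1, 'joint_pos': array([-1.26401107e+00,  5.33089180e-02,  1.61414592e+00,  1.98384489e-05,
        1.47600567e+00, -1.18978146e-01]), 'joint_vel': array([ 1.04775391e-03, -1.59289514e-03, -3.96009298e-03,  5.75638289e-04,
        5.59087969e-05,  5.01738013e-04]), 'joint_efforts': array([ 9.73792908e-05, -3.94898951e+01, -3.71366358e+01, -1.11901190e-04,
        3.86871499e-03,  8.04359416e-06]), 'tool_pos': array([ 0.25798271, -0.56865671,  0.23018119]), 'tool_rot': array([-9.30738090e-04,  9.77425909e-01,  2.11276407e-01, -7.77399138e-05]), 'contact_force': array([-0.835143  , -0.63776662,  0.23246484]), 'ft_torque': array([-0.0029043 , -0.0148835 , -0.00877722]), 'grasp_force': 0.0, 'gripper_width': 1.0055228997798116}
```

View pics/scene0.png

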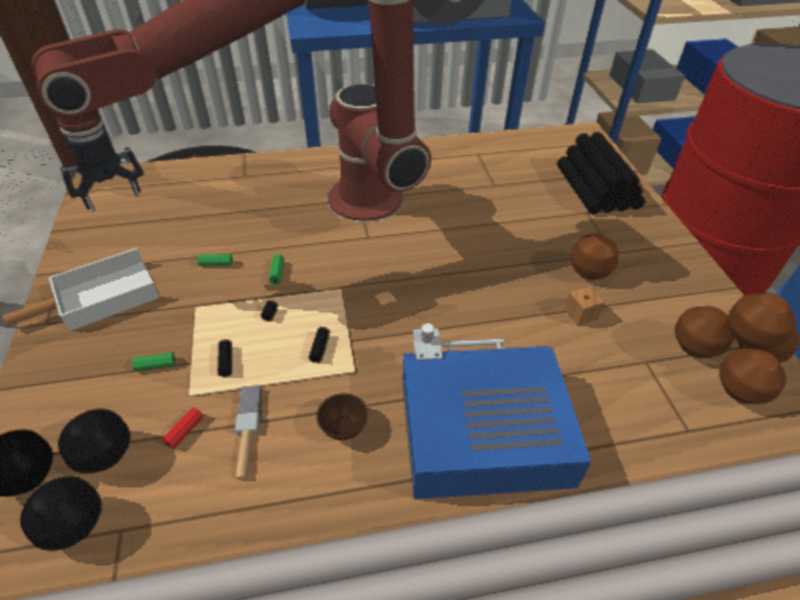

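View pics/top0.png

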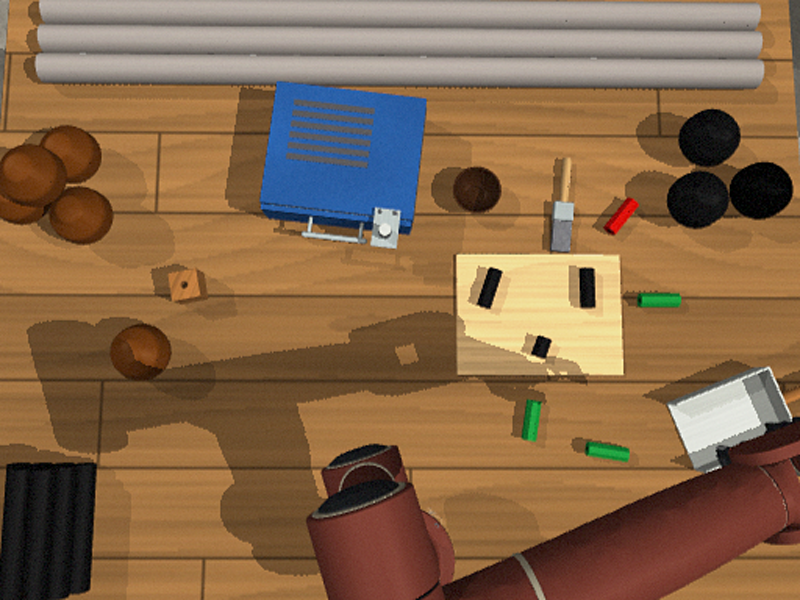

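Candidates: black full-length sticks on the board at top-view (489,288) and (587,288); the short black piece at (541,347) is the stub. Look-alikes are green (533,420), (607,451), (660,300), red (622,216), and the big black pile at (50,530), which is not on the board. Pin head is at (385,230), the rest at (186,285). I'll check these in close crops.

```bash
cat > h.py <<'E'
from plant import manip
import cv2,numpy as np
from scipy.optimize import least_squares
P={n:manip.camera_params(n) for n in("scene","top")}
def tiles(specs,name,w=80,h=60):
    # specs: (cam,u0,v0) corners; each tile 5x (w=80)
    im={c:manip.grab_frame(c)[:,:,::-1] for c in {s[0] for s in specs}}
    t=[cv2.resize(im[c][v:v+h,u:u+w],(400,300),interpolation=cv2.INTER_CUBIC) for c,u,v in specs]
    while len(t)<4:t.append(0*t[0])
    cv2.imwrite(f"pics/{name}.png",np.vstack([np.hstack(t[:2]),np.hstack(t[2:4])]))
def proj(n,X):
    E=P[n]["extrinsics"];c=E[:3,:3]@np.asarray(X)+E[:3,3];p=P[n]["camera_matrix"]@c;return p[:2]/p[2]
def ray(n,uv,z):
    E=P[n]["extrinsics"];R=E[:3,:3];o=-R.T@E[:3,3]
    d=R.T@np.linalg.inv(P[n]["camera_matrix"])@[uv[0],uv[1],1];return o+d*(z-o[2])/d[2]
def tri(a,b):  # top pixel, scene pixel
    r=least_squares(lambda X:np.r_[proj("top",X)-a,proj("scene",X)-b],[.6,0,.1]);return r.x,np.abs(r.fun).max()
def tp(spec,k,x,y,w=80,h=60): # tile k pixel in composite -> image pixel
    return np.array([spec[k][1]+(x-400*(k%2)+.5)*w/400-.5,spec[k][2]+(y-300*(k//2)+.5)*h/300-.5])
E
python3 - <<'E'
from h import *
tiles([("top",190,115),("top",80,150),("scene",255,195),("scene",335,170)],"c1")
tiles([("top",285,155),("top",340,155),("scene",120,190),("scene",160,185)],"c2")
E
```

```text
(no output)
```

View pics/c1.png

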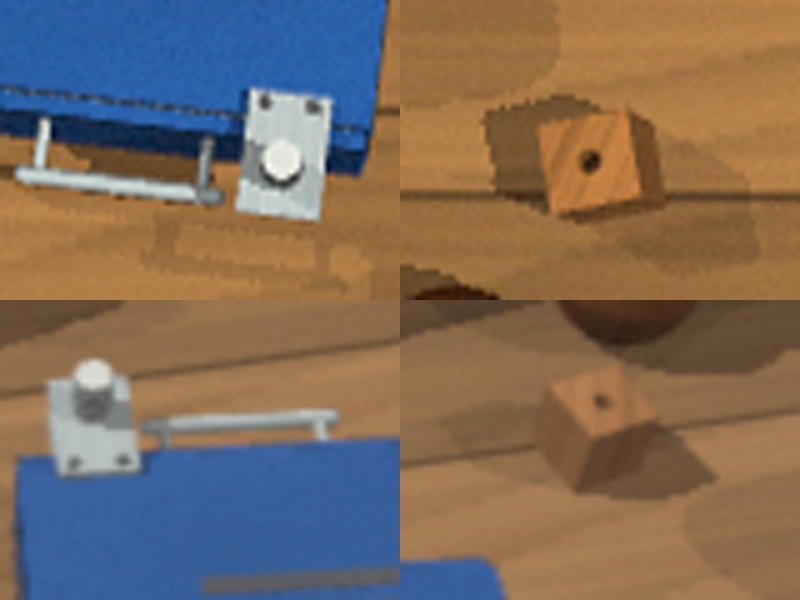

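View pics/c2.png

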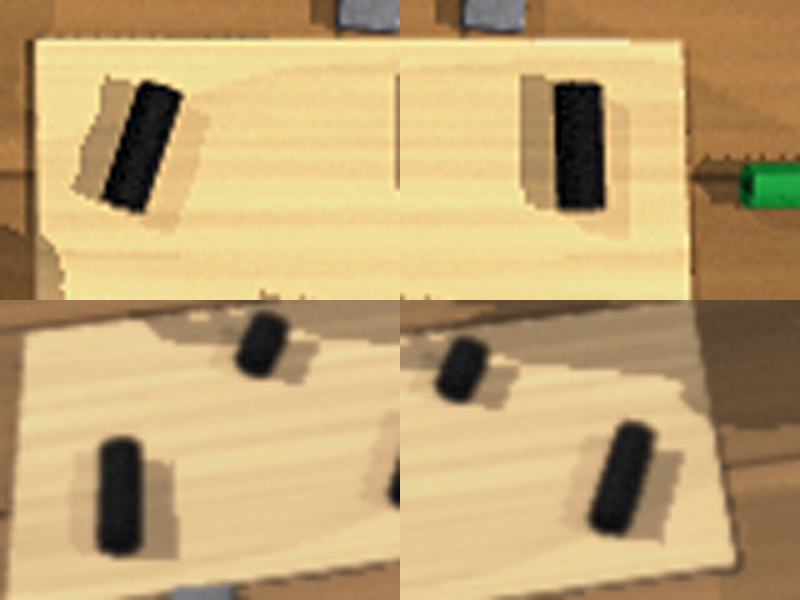

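```bash
python3 - <<'E'
from h import *
s1=[("top",190,115),("top",80,150),("scene",255,195),("scene",335,170)]
s2=[("top",285,155),("top",340,155),("scene",120,190),("scene",160,185)]
def t(n,s,k1,a,k2,b):
    X,e=tri(tp(s,k1,*a),tp(s,k2,*b));print(n,X.round(4),round(e,2));return X
t("pinheadtop",s1,0,(283,157),2,(93,371))
for i,(a,b) in enumerate([((247,88),(141,470)),((331,97),(58,476)),((320,221),(47,381)),((236,209),(130,374))]):t(f"plate{i}",s1,0,a,2,b)
h1=t("handL",s1,0,(18,173),2,(337,415));h2=t("handR",s1,0,(220,199),2,(147,428))
print("yaw handle",np.arctan2(*(h2-h1)[:2][::1])) 
t("rest",s1,1,(589,161),3,(602,402))
t("stickA",s2,0,(143,147),3,(622,479));t("stickB",s2,1,(579,146),2,(120,496))
for a,b in [((165,87),(122,208)),]:
    p,q=[ray("top",tp(s2,0,*x),.03) for x in(a,b)];print("A ends",p,q,np.arctan2(*(q-p)[[1,0]]),np.linalg.norm(p-q))
p,q=[ray("top",tp(s2,1,*x),.03) for x in((578,83),(581,210))];print("B ends",p,q,np.arctan2(*(q-p)[[1,0]]),np.linalg.norm(p-q))
Z=.105
c=[ray("top",tp(s1,0,*a),Z) for a in [(247,88),(331,97),(320,221),(236,209)]];print("plate@.105",np.round(c,4),np.mean(c,0))
print("pinhead@.14",ray("top",tp(s1,0,283,157),.14),ray("scene",tp(s1,2,93,371),.14))
for x in((18,173),(220,199)):print("hand@.07",ray("top",tp(s1,0,*x),.0755))
print("rest@.058",ray("top",tp(s1,1,589,161),.058),ray("scene",tp(s1,3,602,402),.058))
print([ray("top",tp(s1,1,*x),.058).round(4) for x in((538,122),(628,110),(643,198),(554,218))])
print("cab top corners",[ray("top",(u/1.5625,v/1.5625),.1).round(4) for u,v in((277,82),(426,98),(413,222),(261,204))])
print("coconut",ray("top",(140/1.5625,352/1.5625),.054),"stub",ray("top",(541/1.5625,347/1.5625),.03))
E
```

```text
pinheadtop [0.6368 0.0315 0.1453] 0.1
plate0 [0.6877 0.0528 0.1071] 0.26
plate1 [0.6827 0.0022 0.1064] 0.2
plate2 [0.6068 0.0099 0.1063] 0.23
plate3 [0.6133 0.0611 0.11  ] 0.56
handL [0.6421 0.1955 0.075 ] 0.17
handR [0.6275 0.072  0.0709] 0.41
yaw handle -3.0239952678316646
rest [0.5416 0.4278 0.06  ] 0.1
stickA [ 0.5427 -0.1812  0.0229] 0.1
stickB [ 0.5441 -0.3801  0.0237] 0.03
A ends [ 0.58027106 -0.19489966  0.03      ] [ 0.50276096 -0.16660752  0.03      ] 2.791606914209493 0.08251218449099518
B ends [ 0.58375283 -0.37884891  0.03      ] [ 0.50235555 -0.37834561  0.03      ] 3.135409452795985 0.08139882954042092
plate@.105 [[0.6885 0.0537 0.105 ]
 [0.6832 0.0028 0.105 ]
 [0.6069 0.0092 0.105 ]
 [0.614  0.0597 0.105 ]] [0.64816101 0.03135095 0.105     ]
pinhead@.14 [0.63799237 0.03125036 0.14      ] [0.6324258  0.03305297 0.14      ]
hand@.07 [0.6418262  0.19499428 0.0755    ]
hand@.07 [0.62622775 0.0706098  0.0755    ]
rest@.058 [0.54195375 0.42869829 0.058     ] [0.53985563 0.42869683 0.058     ]
[array([0.5661, 0.461 , 0.058 ]), array([0.5739, 0.406 , 0.058 ]), array([0.5191, 0.3947, 0.058 ]), array([0.5065, 0.4487, 0.058 ])]
cab top corners [array([0.9415, 0.2469, 0.1   ]), array([ 0.911 , -0.0488,  0.1   ]), array([ 0.6596, -0.0231,  0.1   ]), array([0.6935, 0.2719, 0.1   ])]
coconut [0.40804208 0.5091375  0.054     ] stub [ 0.42151472 -0.28277995  0.03      ]
```

Crops show two full sticks (A at (143,147), B at (579,146)), with the stub about half as long. The pin head is at (283,157) and the rest hole at (589,161). First I'll turn the tool to the cabinet's axes (yaw about -0.105) while moving halfway to the pin.

```bash
cat >> h.py <<'E'
def go(x,y,z,psi):
    s=manip.state();q=s["tool_rot"];w,a,b,c=q
    R=np.array([[1-2*(b*b+c*c),2*(a*b-w*c),2*(a*c+w*b)],[2*(a*b+w*c),1-2*(a*a+c*c),2*(b*c-w*a)],[2*(a*c-w*b),2*(b*c+w*a),1-2*(a*a+b*b)]])
    p=np.arctan2(R[1,0],R[0,0]);d=R.T@(np.array([x,y,z])-s["tool_pos"])/.5
    print("TCP",s["tool_pos"].round(4),"psi",p.round(4),"F",s["contact_force"].round(1),"w",round(s["gripper_width"],3),"t",s["time"])
    print("  need d",d.round(4),"yaw",round(-((psi-p+np.pi)%(2*np.pi)-np.pi)/1.5,4))
E
```

send_rows([
  {"dx":0.59,"dy":-0.39,"dz":0,"yaw":-0.694,"claw":-1},
  {"dx":0.59,"dy":-0.39,"dz":0,"yaw":-0.694,"claw":-1},
  {"dx":0.59,"dy":-0.39,"dz":0,"yaw":-0.694,"claw":-1},
  {"dx":0.59,"dy":-0.39,"dz":0,"yaw":-0.694,"claw":-1},
  {"dx":0.59,"dy":-0.39,"dz":0,"yaw":-0.694,"claw":-1},
  {"dx":0.59,"dy":-0.39,"dz":0,"yaw":-0.694,"claw":-1},
  {"dx":0.59,"dy":-0.39,"dz":0,"yaw":-0.694,"claw":-1},
  {"dx":0.59,"dy":-0.39,"dz":0,"yaw":-0.694,"claw":-1},
  {"dx":0.59,"dy":-0.39,"dz":0,"yaw":-0.694,"claw":-1},
  {"dx":0.59,"dy":-0.39,"dz":0,"yaw":-0.694,"claw":-1},
])

```text
time: 1.55
tool_pos: [0.4458, -0.2707, 0.2312]
tool_rot: [-0.0, 0.744, 0.669, -0.0]
contact_force: [0.2, -0.3, 0.6]
gripper_width: 1.0
grasp_force: 0.0
```

```bash
python3 -c "
from h import *
go(.636,.0315,.20,1.466)"
```

```text
TCP [ 0.4458 -0.2707  0.2312] psi 1.4648 F [ 0.2 -0.3  0.6] w 1.0 t 1.55
  need d [0.6412 0.3144 0.0624] yaw -0.0008
```

send_rows([
  {"dx":0.641,"dy":0.314,"dz":0.062,"claw":-0.2},
  {"dx":0.641,"dy":0.314,"dz":0.062,"claw":-0.2},
  {"dx":0.641,"dy":0.314,"dz":0.062,"claw":-0.2},
  {"dx":0.641,"dy":0.314,"dz":0.062,"claw":-0.2},
  {"dx":0.641,"dy":0.314,"dz":0.062,"claw":-0.2},
  {"dx":0.641,"dy":0.314,"dz":0.062,"claw":-0.2},
  {"dx":0.641,"dy":0.314,"dz":0.062,"claw":-0.2},
  {"dx":0.641,"dy":0.314,"dz":0.062,"claw":-0.2},
  {"dx":0.641,"dy":0.314,"dz":0.062,"claw":-0.2},
  {"dx":0.641,"dy":0.314,"dz":0.062,"claw":-0.2},
])

```text
invalid input
```

```bash
python3 -c "
from h import *
go(.636,.0315,.11,1.466)
tiles([('top',200,105),('scene',235,165)],'c3')"
```

```text
TCP [ 0.4458 -0.2707  0.2312] psi 1.4648 F [ 0.2 -0.3  0.6] w 1.0 t 1.55
  need d [0.6412 0.3145 0.2424] yaw -0.0008
```

View pics/c3.png

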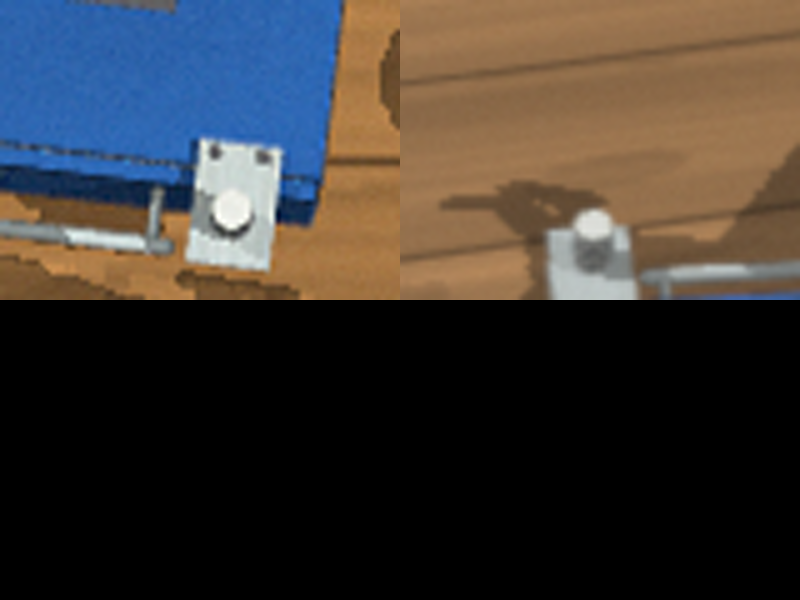

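The call was refused, probably because yaw was missing, so nothing moved; the pin is still in its latch. Repeating with all keys.

send_rows([
  {"dx":0.641,"dy":0.314,"dz":0.062,"yaw":0,"claw":-0.2},
  {"dx":0.641,"dy":0.314,"dz":0.062,"yaw":0,"claw":-0.2},
  {"dx":0.641,"dy":0.314,"dz":0.062,"yaw":0,"claw":-0.2},
  {"dx":0.641,"dy":0.314,"dz":0.062,"yaw":0,"claw":-0.2},
  {"dx":0.641,"dy":0.314,"dz":0.062,"yaw":0,"claw":-0.2},
  {"dx":0.641,"dy":0.314,"dz":0.062,"yaw":0,"claw":-0.2},
  {"dx":0.641,"dy":0.314,"dz":0.062,"yaw":0,"claw":-0.2},
  {"dx":0.641,"dy":0.314,"dz":0.062,"yaw":0,"claw":-0.2},
  {"dx":0.641,"dy":0.314,"dz":0.062,"yaw":0,"claw":-0.2},
  {"dx":0.641,"dy":0.314,"dz":0.062,"yaw":0,"claw":-0.2},
])

```text
time: 2.9
tool_pos: [0.6355, 0.0316, 0.2006]
tool_rot: [0.0, 0.743, 0.669, 0.0]
contact_force: [0.9, -0.4, -0.1]
gripper_width: 0.603
grasp_force: 0.0
```

```bash
python3 -c "
from h import *
go(.636,.0315,.11,1.466)
tiles([('top',200,105),('scene',235,165)],'c4')"
```

```text
TCP [0.6355 0.0316 0.2006] psi 1.4652 F [ 0.9 -0.4 -0.1] w 0.603 t 2.9
  need d [-0.0002  0.001   0.1812] yaw -0.0005
```

View pics/c4.png

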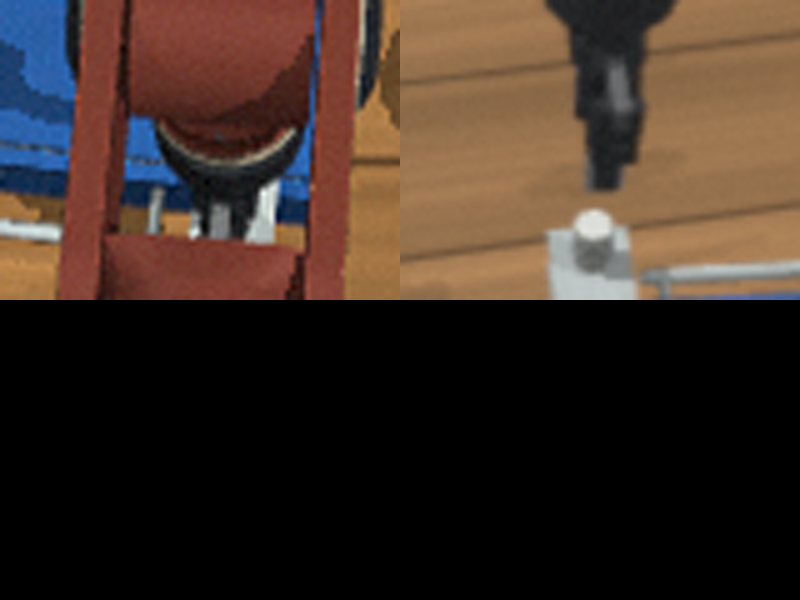

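Gripper hangs over the pin head (scene crop: fingertips (602,185), head (594,225)). Descending and gripping.

send_rows([
  {"dx":0,"dy":0.001,"dz":0.08,"yaw":0,"claw":-0.2},
  {"dx":0,"dy":0.001,"dz":0.12,"yaw":0,"claw":-0.2},
  {"dx":0,"dy":0.001,"dz":0.15,"yaw":0,"claw":-0.2},
  {"dx":0,"dy":0.001,"dz":0.17,"yaw":0,"claw":-0.2},
  {"dx":0,"dy":0.001,"dz":0.181,"yaw":0,"claw":-0.2},
  {"dx":0,"dy":0.001,"dz":0.181,"yaw":0,"claw":-0.2},
  {"dx":0,"dy":0.001,"dz":0.181,"yaw":0,"claw":0.2},
  {"dx":0,"dy":0.001,"dz":0.181,"yaw":0,"claw":0.4},
  {"dx":0,"dy":0.001,"dz":0.181,"yaw":0,"claw":0.7},
  {"dx":0,"dy":0.001,"dz":0.181,"yaw":0,"claw":1},
  {"dx":0,"dy":0.001,"dz":0.181,"yaw":0,"claw":1},
  {"dx":0,"dy":0.001,"dz":0.181,"yaw":0,"claw":1},
])

```text
time: 4.5
tool_pos: [0.6367, 0.0327, 0.1107]
tool_rot: [0.001, 0.743, 0.669, 0.0]
contact_force: [-1.7, 0.7, 5.7]
gripper_width: 0.264
grasp_force: 58.8
```

```bash
python3 -c "
from h import *
go(.636,.0315,.11,1.466)"
```

```text
TCP [0.6367 0.0327 0.1107] psi 1.4668 F [-1.7  0.7  5.7] w 0.264 t 4.5
  need d [-0.0025 -0.0012  0.0015] yaw 0.0006
```

Gripped (opening 0.264). Lift it straight out.

send_rows([
  {"dx":0,"dy":0,"dz":-0.03,"yaw":0,"claw":1},
  {"dx":0,"dy":0,"dz":-0.06,"yaw":0,"claw":1},
  {"dx":0,"dy":0,"dz":-0.09,"yaw":0,"claw":1},
  {"dx":0,"dy":0,"dz":-0.12,"yaw":0,"claw":1},
  {"dx":0,"dy":0,"dz":-0.16,"yaw":0,"claw":1},
  {"dx":0,"dy":0,"dz":-0.2,"yaw":0,"claw":1},
  {"dx":0,"dy":0,"dz":-0.2,"yaw":0,"claw":1},
])

```text
time: 5.38
tool_pos: [0.6377, 0.0326, 0.2132]
tool_rot: [0.002, 0.743, 0.669, 0.002]
contact_force: [0.0, 0.3, -0.8]
gripper_width: 0.262
grasp_force: 58.8
```

```bash
python3 -c "
from h import *
go(.5415,.428,.21,1.466)"
```

```text
TCP [0.6377 0.0326 0.2132] psi 1.4668 F [ 0.   0.3 -0.8] w 0.262 t 5.375
  need d [ 0.7666 -0.2735  0.0051] yaw 0.0005
```

send_rows([
  {"dx":0.767,"dy":-0.273,"dz":0.03,"yaw":0,"claw":1},
  {"dx":0.767,"dy":-0.273,"dz":0.03,"yaw":0,"claw":1},
  {"dx":0.767,"dy":-0.273,"dz":0.03,"yaw":0,"claw":1},
  {"dx":0.767,"dy":-0.273,"dz":0.03,"yaw":0,"claw":1},
  {"dx":0.767,"dy":-0.273,"dz":0.03,"yaw":0,"claw":1},
  {"dx":0.767,"dy":-0.273,"dz":0.03,"yaw":0,"claw":1},
  {"dx":0.767,"dy":-0.273,"dz":0.03,"yaw":0,"claw":1},
  {"dx":0.767,"dy":-0.273,"dz":0.11,"yaw":0,"claw":1},
  {"dx":0.767,"dy":-0.273,"dz":0.11,"yaw":0,"claw":1},
  {"dx":0.767,"dy":-0.273,"dz":0.11,"yaw":0,"claw":1},
  {"dx":0.767,"dy":-0.273,"dz":0.11,"yaw":0,"claw":1},
])

```text
time: 6.75
tool_pos: [0.5414, 0.4283, 0.1569]
tool_rot: [0.0, 0.743, 0.669, 0.001]
contact_force: [0.3, -0.1, -1.2]
gripper_width: 0.265
grasp_force: 58.9
```

```bash
python3 -c "
from h import *
go(.5415,.4285,.13,1.466)
tiles([('top',80,150),('scene',335,150)],'c5')"
```

```text
TCP [0.5414 0.4283 0.1569] psi 1.4659 F [ 0.3 -0.1 -1.2] w 0.265 t 6.75
  need d [0.0004 0.     0.0539] yaw -0.0001
```

View pics/c5.png

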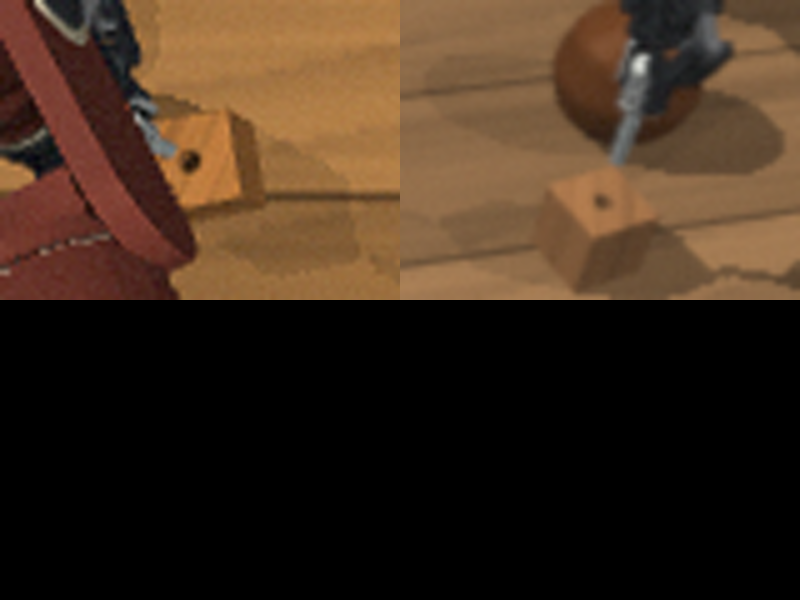

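```bash
python3 -c "
from h import *
s=[('top',80,150),('scene',335,150)]
X,e=tri(tp(s,0,171,152),tp(s,1,618,161));print('foot',X,e)
inv=lambda k,u:((u-np.array(s[k][1:])+.5)*5-.5+[400*k,0])
for z in(.0965,.12,.15,.18):print(z,[inv(k,proj(c,[.5414,.4283,z])).round(0) for k,c in((0,'top'),(1,'scene'))])
X,e=tri(tp(s,0,191,161),tp(s,1,602,202));print('hole',X,e)
"
```

```text
foot [0.54164092 0.42704455 0.1005577 ] 0.3594622030440746
0.0965 [array([170., 153.]), array([616., 165.])]
0.12 [array([157., 147.]), array([625., 141.])]
0.15 [array([140., 139.]), array([637., 108.])]
0.18 [array([122., 131.]), array([649.,  75.])]
hole [0.54173158 0.42699877 0.06014673] 0.07999757235796778
```

Pin foot and rest hole triangulate to within 1 mm of each other, and the pin is upright. Lower it.

send_rows([
  {"dx":0,"dy":0,"dz":0.04,"yaw":0,"claw":1},
  {"dx":0,"dy":0,"dz":0.06,"yaw":0,"claw":1},
  {"dx":0,"dy":0,"dz":0.075,"yaw":0,"claw":1},
  {"dx":0,"dy":0,"dz":0.09,"yaw":0,"claw":1},
  {"dx":0,"dy":0,"dz":0.1,"yaw":0,"claw":1},
  {"dx":0,"dy":0,"dz":0.1,"yaw":0,"claw":1},
])

```text
time: 7.6
tool_pos: [0.54, 0.4282, 0.1043]
tool_rot: [-0.0, 0.743, 0.669, -0.0]
contact_force: [-0.0, 0.1, -1.2]
gripper_width: 0.267
grasp_force: 58.9
```

send_rows([
  {"dx":0,"dy":0,"dz":0.02,"yaw":0,"claw":1},
  {"dx":0,"dy":0,"dz":0.04,"yaw":0,"claw":1},
  {"dx":0,"dy":0,"dz":0.06,"yaw":0,"claw":1},
  {"dx":0,"dy":0,"dz":0.072,"yaw":0,"claw":1},
  {"dx":0,"dy":0,"dz":0.072,"yaw":0,"claw":1},
  {"dx":0,"dy":0,"dz":0.072,"yaw":0,"claw":1},
])

```text
time: 8.35
tool_pos: [0.5405, 0.4284, 0.0692]
tool_rot: [0.0, 0.743, 0.669, 0.0]
contact_force: [0.1, 0.7, -0.3]
gripper_width: 0.259
grasp_force: 58.8
```

send_rows([
  {"dx":0,"dy":0,"dz":0.008,"yaw":0,"claw":1},
  {"dx":0,"dy":0,"dz":0.008,"yaw":0,"claw":1},
  {"dx":0,"dy":0,"dz":0.008,"yaw":0,"claw":0.3},
  {"dx":0,"dy":0,"dz":0.008,"yaw":0,"claw":0},
  {"dx":0,"dy":0,"dz":0.008,"yaw":0,"claw":-0.2},
  {"dx":0,"dy":0,"dz":0.008,"yaw":0,"claw":-0.2},
  {"dx":0,"dy":0,"dz":0.008,"yaw":0,"claw":-0.2},
])

```text
time: 9.22
tool_pos: [0.5402, 0.4283, 0.0648]
tool_rot: [-0.0, 0.743, 0.669, -0.0]
contact_force: [1.3, -0.1, -0.0]
gripper_width: 0.601
grasp_force: 0.0
```

```bash
python3 -c "
from h import *
go(.5405,.4285,.20,1.466)"
```

```text
TCP [0.5402 0.4283 0.0648] psi 1.4668 F [ 1.3 -0.1 -0. ] w 0.601 t 9.225
  need d [ 0.0005  0.0005 -0.2704] yaw 0.0005
```

send_rows([
  {"dx":0,"dy":0,"dz":-0.12,"yaw":0,"claw":-0.2},
  {"dx":0,"dy":0,"dz":-0.24,"yaw":0,"claw":0.0},
  {"dx":0,"dy":0,"dz":-0.27,"yaw":0,"claw":0.3},
  {"dx":-0.568,"dy":0.248,"dz":-0.27,"yaw":0,"claw":0.3},
  {"dx":-0.568,"dy":0.248,"dz":-0.27,"yaw":0,"claw":0.3},
  {"dx":-0.568,"dy":0.248,"dz":-0.27,"yaw":0,"claw":0.3},
  {"dx":-0.568,"dy":0.248,"dz":-0.27,"yaw":0,"claw":0.3},
  {"dx":-0.568,"dy":0.248,"dz":-0.27,"yaw":0,"claw":0.3},
  {"dx":-0.568,"dy":0.248,"dz":-0.27,"yaw":0,"claw":0.3},
  {"dx":-0.568,"dy":0.248,"dz":-0.2,"yaw":0,"claw":0.3},
  {"dx":-0.568,"dy":0.248,"dz":-0.12,"yaw":0,"claw":0.3},
  {"dx":-0.568,"dy":0.248,"dz":-0.12,"yaw":0,"claw":0.3},
])

```text
time: 10.72
tool_pos: [0.6303, 0.1336, 0.1196]
tool_rot: [-0.003, 0.743, 0.67, -0.004]
contact_force: [-0.9, 0.5, -0.4]
gripper_width: 0.347
grasp_force: 0.0
```

```bash
python3 -c "
from h import *
go(.635,.1338,.055,1.466)
tiles([('scene',255,175),('scene',335,150),('top',80,150),('top',180,110)],'c6')"
```

```text
TCP [0.6303 0.1336 0.1196] psi 1.4678 F [-0.9  0.5 -0.4] w 0.347 t 10.725
  need d [0.0015 0.0105 0.1291] yaw 0.0012
```

View pics/c6.png

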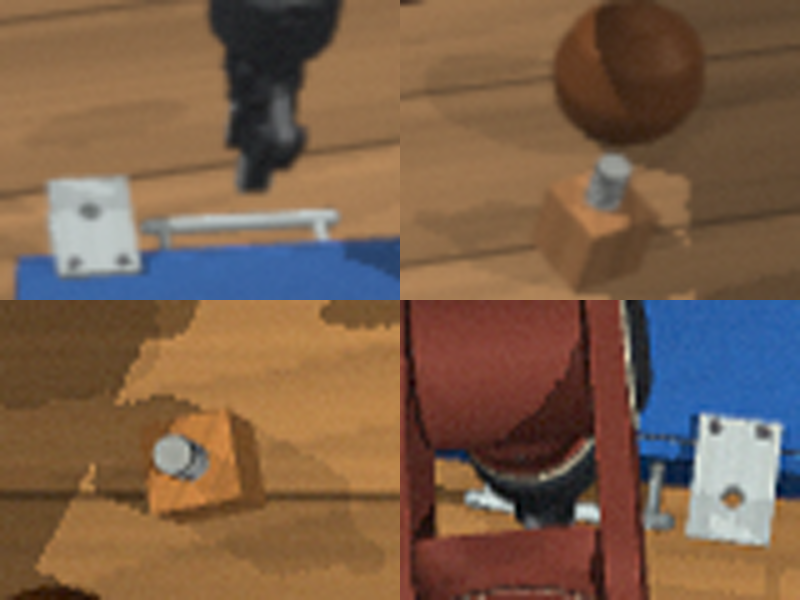

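Pin stands in the rest (head at (605,165) / (175,455), seated on block); the latch hole is empty at (90,211) / (733,498). Descend onto handle.

send_rows([
  {"dx":0,"dy":0.002,"dz":0,"yaw":0,"claw":0.3},
  {"dx":0,"dy":0.002,"dz":0.0,"yaw":0,"claw":0.3},
  {"dx":0,"dy":0.002,"dz":0.0,"yaw":0,"claw":0.3},
])

```text
time: 11.2
tool_pos: [0.6357, 0.1329, 0.126]
tool_rot: [0.001, 0.743, 0.669, 0.001]
contact_force: [-0.2, 0.4, -0.8]
gripper_width: 0.349
grasp_force: 0.0
```

```bash
python3 -c "
from h import *
go(.635,.1338,.055,1.466)
s=[('scene',255,175),('scene',335,150),('top',80,150),('top',180,110)]
print(tri(tp(s,3,733,498),tp(s,0,90,211)),'pin',tri(tp(s,2,175,455),tp(s,1,613,162)))
print('handle',tri(tp(s,3,475,498),tp(s,0,337,215)),tri(tp(s,3,665,523),tp(s,0,147,228)))
"
```

```text
TCP [0.6357 0.1329 0.126 ] psi 1.4668 F [-0.2  0.4 -0.8] w 0.349 t 11.2
  need d [ 0.0015 -0.0018  0.142 ] yaw 0.0006
(array([0.63595007, 0.03178398, 0.1063425 ]), np.float64(0.07070341280615366)) pin (array([0.5400467 , 0.42500957, 0.09846539]), np.float64(0.2534890411674837))
handle (array([0.64247131, 0.19303034, 0.07580691]), np.float64(0.8400484099977916)) (array([0.6277293 , 0.07360667, 0.07091882]), np.float64(0.09892362173428637))
```

send_rows([
  {"dx":0.001,"dy":-0.001,"dz":0.04,"yaw":0,"claw":0.3},
  {"dx":0.001,"dy":-0.001,"dz":0.07,"yaw":0,"claw":0.3},
  {"dx":0.001,"dy":-0.001,"dz":0.1,"yaw":0,"claw":0.3},
  {"dx":0.001,"dy":-0.001,"dz":0.125,"yaw":0,"claw":0.3},
  {"dx":0.001,"dy":-0.001,"dz":0.142,"yaw":0,"claw":0.3},
  {"dx":0.001,"dy":-0.001,"dz":0.142,"yaw":0,"claw":0.3},
  {"dx":0.001,"dy":-0.001,"dz":0.142,"yaw":0,"claw":0.3},
  {"dx":0.001,"dy":-0.001,"dz":0.142,"yaw":0,"claw":0.6},
  {"dx":0.001,"dy":-0.001,"dz":0.142,"yaw":0,"claw":1},
  {"dx":0.001,"dy":-0.001,"dz":0.142,"yaw":0,"claw":1},
  {"dx":0.001,"dy":-0.001,"dz":0.142,"yaw":0,"claw":1},
])

```text
time: 12.58
tool_pos: [0.6344, 0.1335, 0.0547]
tool_rot: [-0.0, 0.743, 0.669, -0.0]
contact_force: [-4.4, -0.0, 5.7]
gripper_width: 0.104
grasp_force: 58.7
```

Handle gripped. Pull it out slowly.

send_rows([
  {"dx":0,"dy":-0.02,"dz":0,"yaw":0,"claw":1},
  {"dx":0,"dy":-0.05,"dz":0,"yaw":0,"claw":1},
  {"dx":0,"dy":-0.08,"dz":0,"yaw":0,"claw":1},
  {"dx":0,"dy":-0.11,"dz":0,"yaw":0,"claw":1},
  {"dx":0,"dy":-0.14,"dz":0,"yaw":0,"claw":1},
  {"dx":0,"dy":-0.17,"dz":0,"yaw":0,"claw":1},
  {"dx":0,"dy":-0.2,"dz":0,"yaw":0,"claw":1},
  {"dx":0,"dy":-0.23,"dz":0,"yaw":0,"claw":1},
  {"dx":0,"dy":-0.26,"dz":0,"yaw":0,"claw":1},
  {"dx":0,"dy":-0.29,"dz":0,"yaw":0,"claw":1},
  {"dx":0,"dy":-0.315,"dz":0,"yaw":0,"claw":1},
  {"dx":0,"dy":-0.33,"dz":0,"yaw":0,"claw":1},
  {"dx":0,"dy":-0.33,"dz":0,"yaw":0,"claw":1},
  {"dx":0,"dy":-0.33,"dz":0,"yaw":0,"claw":1},
])

```text
time: 14.32
tool_pos: [0.4696, 0.1522, 0.0547]
tool_rot: [-0.002, 0.743, 0.669, 0.001]
contact_force: [-0.7, 8.3, 9.1]
gripper_width: 0.101
grasp_force: 60.5
```

Drawer is out by about 166 mm. Release to a small opening and go up.

send_rows([
  {"dx":0,"dy":0,"dz":0,"yaw":0,"claw":0.6},
  {"dx":0,"dy":0,"dz":0,"yaw":0,"claw":0.3},
  {"dx":0,"dy":0,"dz":0,"yaw":0,"claw":0.3},
  {"dx":0,"dy":0,"dz":0,"yaw":0,"claw":0.3},
  {"dx":0,"dy":0,"dz":-0.08,"yaw":0,"claw":0.3},
  {"dx":0,"dy":0,"dz":-0.2,"yaw":0,"claw":0.3},
  {"dx":0,"dy":0,"dz":-0.32,"yaw":0,"claw":0},
  {"dx":0,"dy":0,"dz":-0.35,"yaw":0,"claw":-0.3},
  {"dx":-0.4,"dy":-0.1,"dz":-0.35,"yaw":0,"claw":-0.3},
  {"dx":-0.4,"dy":-0.1,"dz":-0.35,"yaw":0,"claw":-0.3},
  {"dx":-0.4,"dy":-0.1,"dz":-0.35,"yaw":0,"claw":-0.3},
  {"dx":-0.4,"dy":-0.1,"dz":-0.35,"yaw":0,"claw":-0.3},
  {"dx":-0.4,"dy":-0.1,"dz":-0.35,"yaw":0,"claw":-0.3},
  {"dx":-0.4,"dy":-0.1,"dz":-0.35,"yaw":0,"claw":-0.3},
])

```text
time: 16.08
tool_pos: [0.3999, -0.0427, 0.2281]
tool_rot: [-0.001, 0.743, 0.67, -0.0]
contact_force: [0.7, 0.5, 0.1]
gripper_width: 0.645
grasp_force: 0.0
```

```bash
python3 -c "
from h import *
go(.5427,-.1812,.2,-.35)
cv2.imwrite('pics/top1.png',cv2.resize(manip.grab_frame('top')[110:302:,140:396,::-1],(800,600),interpolation=cv2.INTER_CUBIC))"
```

```text
TCP [ 0.3999 -0.0427  0.2281] psi 1.4672 F [0.7 0.5 0.1] w 0.645 t 16.075
  need d [-0.2461  0.3127  0.0556] yaw 1.2115
```

View pics/top1.png

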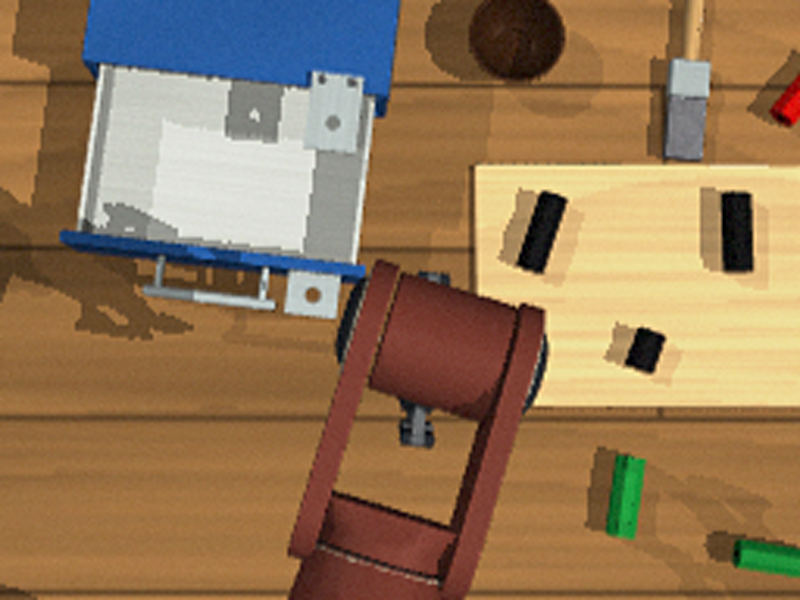

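Drawer is wide open; sticks A (542,233) and B (737,232) haven't moved, the stub is at (646,350). Go over stick A.

send_rows([
  {"dx":-0.246,"dy":0.313,"dz":0.1,"yaw":-0.883,"claw":-0.3},
  {"dx":-0.246,"dy":0.313,"dz":0.2,"yaw":-0.883,"claw":-0.3},
  {"dx":-0.246,"dy":0.313,"dz":0.2,"yaw":-0.883,"claw":-0.3},
  {"dx":-0.246,"dy":0.313,"dz":0.2,"yaw":-0.883,"claw":-0.3},
  {"dx":-0.246,"dy":0.313,"dz":0.2,"yaw":-0.883,"claw":-0.3},
  {"dx":-0.246,"dy":0.313,"dz":0.2,"yaw":-0.883,"claw":-0.3},
  {"dx":-0.246,"dy":0.313,"dz":0.2,"yaw":-0.883,"claw":-0.3},
  {"dx":-0.246,"dy":0.313,"dz":0.2,"yaw":-0.883,"claw":-0.3},
  {"dx":-0.246,"dy":0.313,"dz":0.2,"yaw":-0.883,"claw":-0.3},
  {"dx":-0.246,"dy":0.313,"dz":0.2,"yaw":-0.883,"claw":-0.3},
  {"dx":-0.246,"dy":0.313,"dz":0.2,"yaw":-0.883,"claw":-0.3},
])

```text
time: 17.5
tool_pos: [0.5429, -0.1817, 0.1288]
tool_rot: [0.0, 0.175, 0.985, -0.0]
contact_force: [0.7, 0.1, -0.1]
gripper_width: 0.649
grasp_force: 0.0
```

```bash
python3 -c "
from h import *
go(.5427,-.1812,.011,2.7916)"
```

```text
TCP [ 0.5429 -0.1817  0.1288] psi 2.7907 F [ 0.7  0.1 -0.1] w 0.649 t 17.5
  need d [0.0008 0.0008 0.2357] yaw -0.0006
```

send_rows([
  {"dx":0,"dy":0,"dz":0.08,"yaw":0,"claw":-0.3},
  {"dx":0,"dy":0,"dz":0.14,"yaw":0,"claw":-0.3},
  {"dx":0,"dy":0,"dz":0.18,"yaw":0,"claw":-0.3},
  {"dx":0,"dy":0,"dz":0.21,"yaw":0,"claw":-0.3},
  {"dx":0,"dy":0,"dz":0.233,"yaw":0,"claw":-0.3},
  {"dx":0,"dy":0,"dz":0.233,"yaw":0,"claw":-0.3},
  {"dx":0,"dy":0,"dz":0.233,"yaw":0,"claw":0},
  {"dx":0,"dy":0,"dz":0.233,"yaw":0,"claw":0.3},
  {"dx":0,"dy":0,"dz":0.233,"yaw":0,"claw":1},
  {"dx":0,"dy":0,"dz":0.233,"yaw":0,"claw":1},
  {"dx":0,"dy":0,"dz":0.233,"yaw":0,"claw":1},
  {"dx":0,"dy":0,"dz":0.233,"yaw":0,"claw":1},
  {"dx":0,"dy":0,"dz":0.1,"yaw":0,"claw":1},
  {"dx":0,"dy":0,"dz":-0.02,"yaw":0,"claw":1},
  {"dx":0,"dy":0,"dz":-0.14,"yaw":0,"claw":1},
  {"dx":0,"dy":0,"dz":-0.2,"yaw":0,"claw":1},
  {"dx":0,"dy":0,"dz":-0.2,"yaw":0,"claw":1},
])

```text
time: 19.62
tool_pos: [0.5442, -0.1824, 0.2319]
tool_rot: [0.003, 0.174, 0.985, -0.001]
contact_force: [0.4, -0.8, -1.6]
gripper_width: 0.306
grasp_force: 61.1
```

Stick A held. Carry it over the drawer.

```bash
python3 -c "
from h import *
go(.6019,.2029,.23,3.03)"
```

```text
TCP [ 0.5442 -0.1824  0.2319] psi 2.7914 F [ 0.4 -0.8 -1.6] w 0.306 t 19.625
  need d [0.1561 0.7635 0.0024] yaw -0.1591
```

send_rows([
  {"dx":0.156,"dy":0.763,"dz":0,"yaw":-0.159,"claw":1},
  {"dx":0.156,"dy":0.763,"dz":0,"yaw":-0.159,"claw":1},
  {"dx":0.156,"dy":0.763,"dz":0,"yaw":-0.159,"claw":1},
  {"dx":0.156,"dy":0.763,"dz":0,"yaw":-0.159,"claw":1},
  {"dx":0.156,"dy":0.763,"dz":0,"yaw":-0.159,"claw":1},
  {"dx":0.156,"dy":0.763,"dz":0,"yaw":-0.159,"claw":1},
  {"dx":0.156,"dy":0.763,"dz":0,"yaw":-0.159,"claw":1},
  {"dx":0.156,"dy":0.763,"dz":0,"yaw":-0.159,"claw":1},
  {"dx":0.156,"dy":0.763,"dz":0,"yaw":-0.159,"claw":1},
  {"dx":0.156,"dy":0.763,"dz":0,"yaw":-0.159,"claw":1},
])

```text
time: 20.88
tool_pos: [0.6006, 0.2017, 0.2285]
tool_rot: [-0.0, 0.057, 0.998, -0.0]
contact_force: [-0.3, -0.4, -0.5]
gripper_width: 0.311
grasp_force: 61.1
```

```bash
python3 -c "
from h import *
go(.6019,.2029,.026,3.03)"
```

```text
TCP [0.6006 0.2017 0.2285] psi 3.0276 F [-0.3 -0.4 -0.5] w 0.311 t 20.875
  need d [-0.0024  0.0029  0.4051] yaw -0.0016
```

send_rows([
  {"dx":-0.001,"dy":0.001,"dz":0.1,"yaw":0,"claw":1},
  {"dx":-0.001,"dy":0.001,"dz":0.2,"yaw":0,"claw":1},
  {"dx":-0.001,"dy":0.001,"dz":0.28,"yaw":0,"claw":1},
  {"dx":-0.001,"dy":0.001,"dz":0.34,"yaw":0,"claw":1},
  {"dx":-0.001,"dy":0.001,"dz":0.38,"yaw":0,"claw":1},
  {"dx":-0.001,"dy":0.001,"dz":0.405,"yaw":0,"claw":1},
  {"dx":-0.001,"dy":0.001,"dz":0.405,"yaw":0,"claw":1},
  {"dx":-0.001,"dy":0.001,"dz":0.405,"yaw":0,"claw":1},
])

```text
time: 21.88
tool_pos: [0.6023, 0.2039, 0.0278]
tool_rot: [0.001, 0.056, 0.998, 0.0]
contact_force: [0.1, 0.3, 0.4]
gripper_width: 0.31
grasp_force: 61.1
```

send_rows([
  {"dx":0,"dy":0,"dz":0.008,"yaw":0,"claw":1},
  {"dx":0,"dy":0,"dz":0.008,"yaw":0,"claw":1},
  {"dx":0,"dy":0,"dz":0.008,"yaw":0,"claw":0.2},
  {"dx":0,"dy":0,"dz":0.008,"yaw":0,"claw":0},
  {"dx":0,"dy":0,"dz":0.008,"yaw":0,"claw":0},
  {"dx":0,"dy":0,"dz":0.008,"yaw":0,"claw":0},
  {"dx":0,"dy":0,"dz":0.008,"yaw":0,"claw":0},
  {"dx":0,"dy":0,"dz":-0.1,"yaw":0,"claw":0},
  {"dx":0,"dy":0,"dz":-0.2,"yaw":0,"claw":0},
  {"dx":0,"dy":0,"dz":-0.3,"yaw":0,"claw":0},
  {"dx":0,"dy":0,"dz":-0.4,"yaw":0,"claw":0},
  {"dx":0,"dy":0,"dz":-0.4,"yaw":0,"claw":-0.3},
])

```text
time: 23.38
tool_pos: [0.604, 0.2044, 0.2332]
tool_rot: [0.005, 0.056, 0.998, 0.001]
contact_force: [0.4, 1.1, -0.3]
gripper_width: 0.652
grasp_force: 0.0
```

```bash
python3 -c "
from h import *
go(.5441,-.3801,.2,3.1354)"
```

```text
TCP [0.604  0.2044 0.2332] psi 3.0298 F [ 0.4  1.1 -0.3] w 0.652 t 23.375
  need d [-0.0106 -1.1753  0.0623] yaw -0.0704
```

send_rows([
  {"dx":0,"dy":-0.95,"dz":0.03,"yaw":-0.07,"claw":-0.3},
  {"dx":0,"dy":-0.95,"dz":0.03,"yaw":-0.07,"claw":-0.3},
  {"dx":0,"dy":-0.95,"dz":0.03,"yaw":-0.07,"claw":-0.3},
  {"dx":0,"dy":-0.95,"dz":0.03,"yaw":-0.07,"claw":-0.3},
  {"dx":0,"dy":-0.95,"dz":0.03,"yaw":-0.07,"claw":-0.3},
  {"dx":0,"dy":-0.95,"dz":0.03,"yaw":-0.07,"claw":-0.3},
  {"dx":0,"dy":-0.95,"dz":0.03,"yaw":-0.07,"claw":-0.3},
  {"dx":0,"dy":-0.95,"dz":0.03,"yaw":-0.07,"claw":-0.3},
  {"dx":0,"dy":-0.95,"dz":0.03,"yaw":-0.07,"claw":-0.3},
  {"dx":0,"dy":-0.95,"dz":0.03,"yaw":-0.07,"claw":-0.3},
])

```text
time: 24.62
tool_pos: [0.5478, -0.2676, 0.2101]
tool_rot: [-0.001, 0.003, 1.0, 0.001]
contact_force: [0.2, 0.4, 1.1]
gripper_width: 0.65
grasp_force: 0.0
```

```bash
python3 -c "
from h import *
go(.5441,-.3801,.12,3.1354)
tiles([('top',340,155),('scene',120,190),('top',160,125),('scene',270,180)],'c7')"
```

```text
TCP [ 0.5478 -0.2676  0.2101] psi 3.1348 F [0.2 0.4 1.1] w 0.65 t 24.625
  need d [ 0.0056 -0.2254  0.18  ] yaw -0.0004
```

View pics/c7.png

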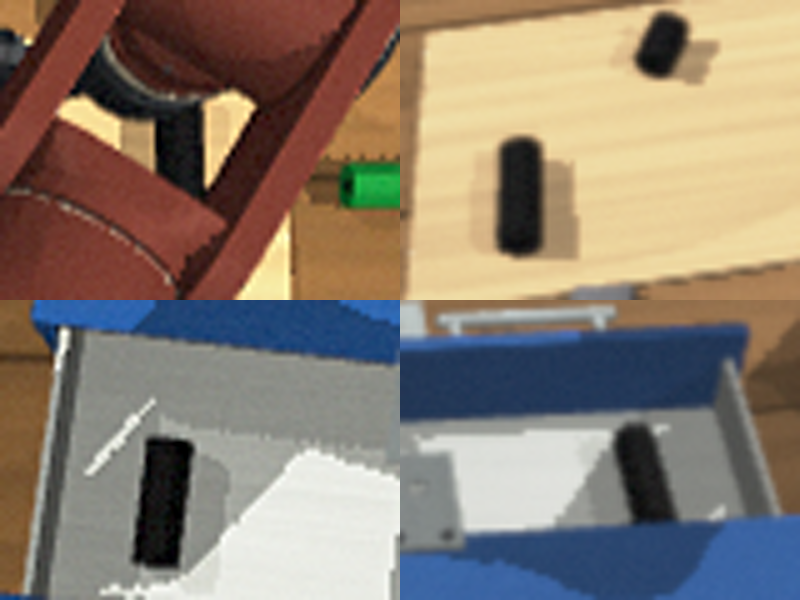

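Stick A lies flat in the drawer ((165,502) and (645,475)); B is still at its place ((520,196) in the scene tile).

send_rows([
  {"dx":0.003,"dy":-0.225,"dz":0.1,"yaw":0,"claw":-0.3},
  {"dx":0.003,"dy":-0.225,"dz":0.18,"yaw":0,"claw":-0.3},
  {"dx":0.003,"dy":-0.225,"dz":0.18,"yaw":0,"claw":-0.3},
  {"dx":0.003,"dy":-0.225,"dz":0.18,"yaw":0,"claw":-0.3},
  {"dx":0.003,"dy":-0.225,"dz":0.18,"yaw":0,"claw":-0.3},
  {"dx":0.003,"dy":-0.225,"dz":0.18,"yaw":0,"claw":-0.3},
])

```text
time: 25.48
tool_pos: [0.5472, -0.3803, 0.1237]
tool_rot: [0.001, 0.003, 1.0, -0.001]
contact_force: [0.4, 0.3, 1.3]
gripper_width: 0.65
grasp_force: 0.0
```

```bash
python3 -c "
from h import *
go(.5441,-.3801,.012,3.1354)"
```

```text
TCP [ 0.5472 -0.3803  0.1237] psi 3.1364 F [0.4 0.3 1.3] w 0.65 t 25.475
  need d [0.0068 0.0007 0.2234] yaw 0.0007
```

send_rows([
  {"dx":0.006,"dy":0,"dz":0.08,"yaw":0,"claw":-0.3},
  {"dx":0.006,"dy":0,"dz":0.14,"yaw":0,"claw":-0.3},
  {"dx":0.006,"dy":0,"dz":0.18,"yaw":0,"claw":-0.3},
  {"dx":0.006,"dy":0,"dz":0.21,"yaw":0,"claw":-0.3},
  {"dx":0.006,"dy":0,"dz":0.223,"yaw":0,"claw":-0.3},
  {"dx":0.006,"dy":0,"dz":0.223,"yaw":0,"claw":-0.3},
  {"dx":0.006,"dy":0,"dz":0.223,"yaw":0,"claw":0},
  {"dx":0.006,"dy":0,"dz":0.223,"yaw":0,"claw":0.3},
  {"dx":0.006,"dy":0,"dz":0.223,"yaw":0,"claw":1},
  {"dx":0.006,"dy":0,"dz":0.223,"yaw":0,"claw":1},
  {"dx":0.006,"dy":0,"dz":0.223,"yaw":0,"claw":1},
  {"dx":0.006,"dy":0,"dz":0.223,"yaw":0,"claw":1},
  {"dx":0.006,"dy":0,"dz":0.1,"yaw":0,"claw":1},
  {"dx":0.006,"dy":0,"dz":-0.02,"yaw":0,"claw":1},
  {"dx":0.006,"dy":0,"dz":-0.14,"yaw":0,"claw":1},
  {"dx":0.006,"dy":0,"dz":-0.21,"yaw":0,"claw":1},
  {"dx":0.006,"dy":0,"dz":-0.21,"yaw":0,"claw":1},
])

```text
time: 27.6
tool_pos: [0.5442, -0.3819, 0.2303]
tool_rot: [0.003, 0.003, 1.0, -0.002]
contact_force: [-0.1, 0.1, -1.3]
gripper_width: 0.311
grasp_force: 61.1
```

```bash
python3 -c "
from h import *
go(.5943,.1333,.23,3.03)"
```

```text
TCP [ 0.5442 -0.3819  0.2303] psi 3.1348 F [-0.1  0.1 -1.3] w 0.311 t 27.6
  need d [-0.0933  1.0311 -0.0035] yaw 0.0699
```

send_rows([
  {"dx":-0.093,"dy":1.0,"dz":0,"yaw":0.07,"claw":1},
  {"dx":-0.093,"dy":1.0,"dz":0,"yaw":0.07,"claw":1},
  {"dx":-0.093,"dy":1.0,"dz":0,"yaw":0.07,"claw":1},
  {"dx":-0.093,"dy":1.0,"dz":0,"yaw":0.07,"claw":1},
  {"dx":-0.093,"dy":1.0,"dz":0,"yaw":0.07,"claw":1},
  {"dx":-0.093,"dy":1.0,"dz":0,"yaw":0.07,"claw":1},
  {"dx":-0.093,"dy":1.0,"dz":0,"yaw":0.07,"claw":1},
  {"dx":-0.093,"dy":1.0,"dz":0,"yaw":0.07,"claw":1},
  {"dx":-0.093,"dy":1.0,"dz":0,"yaw":0.07,"claw":1},
  {"dx":-0.093,"dy":1.0,"dz":0,"yaw":0.07,"claw":1},
  {"dx":-0.093,"dy":1.0,"dz":0,"yaw":0.07,"claw":1},
])

```text
time: 28.98
tool_pos: [0.5924, 0.1174, 0.2251]
tool_rot: [-0.001, 0.057, 0.998, -0.0]
contact_force: [0.7, 0.2, 0.7]
gripper_width: 0.312
grasp_force: 61.1
```

```bash
python3 -c "
from h import *
go(.5943,.1333,.024,3.03)"
```

```text
TCP [0.5924 0.1174 0.2251] psi 3.0279 F [0.7 0.2 0.7] w 0.312 t 28.975
  need d [-0.0009  0.0322  0.4021] yaw -0.0014
```

send_rows([
  {"dx":-0.001,"dy":0.031,"dz":0,"yaw":0,"claw":1},
  {"dx":-0.001,"dy":0.031,"dz":0.1,"yaw":0,"claw":1},
  {"dx":-0.001,"dy":0.031,"dz":0.2,"yaw":0,"claw":1},
  {"dx":-0.001,"dy":0.031,"dz":0.28,"yaw":0,"claw":1},
  {"dx":-0.001,"dy":0.031,"dz":0.34,"yaw":0,"claw":1},
  {"dx":-0.001,"dy":0.031,"dz":0.38,"yaw":0,"claw":1},
  {"dx":-0.001,"dy":0.031,"dz":0.4,"yaw":0,"claw":1},
  {"dx":-0.001,"dy":0.031,"dz":0.404,"yaw":0,"claw":1},
  {"dx":-0.001,"dy":0.031,"dz":0.404,"yaw":0,"claw":1},
  {"dx":-0.001,"dy":0.031,"dz":0.404,"yaw":0,"claw":1},
])

```text
time: 30.22
tool_pos: [0.5959, 0.1344, 0.0256]
tool_rot: [0.001, 0.056, 0.998, 0.0]
contact_force: [-0.5, -0.7, -1.6]
gripper_width: 0.306
grasp_force: 61.1
```

send_rows([
  {"dx":0,"dy":0,"dz":0.004,"yaw":0,"claw":1},
  {"dx":0,"dy":0,"dz":0.004,"yaw":0,"claw":0.2},
  {"dx":0,"dy":0,"dz":0.004,"yaw":0,"claw":0},
  {"dx":0,"dy":0,"dz":0.004,"yaw":0,"claw":0},
  {"dx":0,"dy":0,"dz":0.004,"yaw":0,"claw":0},
  {"dx":0,"dy":0,"dz":0.004,"yaw":0,"claw":0},
  {"dx":0,"dy":0,"dz":-0.1,"yaw":0,"claw":0},
  {"dx":0,"dy":0,"dz":-0.2,"yaw":0,"claw":0},
  {"dx":0,"dy":0,"dz":-0.3,"yaw":0,"claw":0},
  {"dx":0,"dy":0,"dz":-0.4,"yaw":0,"claw":0.3},
  {"dx":0.24,"dy":0,"dz":-0.4,"yaw":0.9,"claw":0.3},
  {"dx":0.24,"dy":0,"dz":-0.4,"yaw":0.9,"claw":0.3},
  {"dx":0.24,"dy":0,"dz":-0.4,"yaw":0.9,"claw":0.3},
  {"dx":0.24,"dy":0,"dz":-0.4,"yaw":0.9,"claw":0.3},
  {"dx":0.24,"dy":0,"dz":-0.4,"yaw":0.9,"claw":0.3},
  {"dx":0.24,"dy":0,"dz":-0.4,"yaw":0.9,"claw":0.3},
  {"dx":0.24,"dy":0,"dz":-0.4,"yaw":0.9,"claw":0.3},
  {"dx":0.24,"dy":0,"dz":-0.4,"yaw":0.9,"claw":0.3},
  {"dx":0.24,"dy":0,"dz":-0.4,"yaw":0.9,"claw":0.3},
])

```text
time: 32.6
tool_pos: [0.4757, 0.1476, 0.2243]
tool_rot: [0.0, 0.667, 0.745, -0.0]
contact_force: [0.1, -0.7, 0.5]
gripper_width: 0.348
grasp_force: 0.0
```

```bash
python3 -c "
from h import *
go(.4690,.1525,.12,1.466)
tiles([('top',160,125),('top',190,150),('scene',270,160),('top',290,160)],'c8')"
```

```text
TCP [0.4757 0.1476 0.2243] psi 1.6819 F [ 0.1 -0.7  0.5] w 0.348 t 32.6
  need d [ 0.0112 -0.0122  0.2086] yaw 0.1439
```

View pics/c8.png

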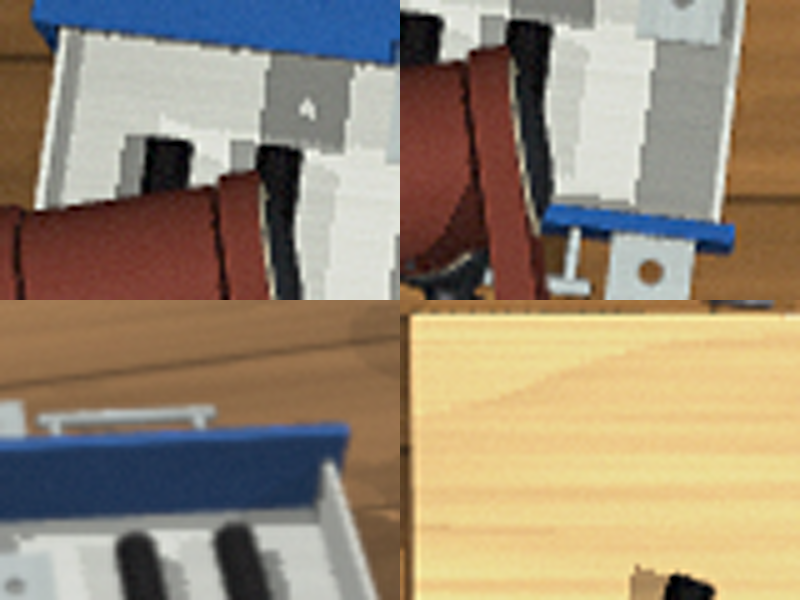

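Both sticks lie flat in the drawer ((140,560), (240,560) in scene tile); the board holds only the stub. Check the handle position and descend.

```bash
python3 -c "
from h import *
s=[('top',160,125),('top',190,150),('scene',270,160),('top',290,160)]
a=ray('scene',tp(s,2,42,421),.0755);b=ray('scene',tp(s,2,213,413),.0755);print(a,b,(a+b)/2)
print(ray('top',tp(s,1,590,287),.0755))"
```

```text
[0.46631349 0.09117336 0.0755    ] [0.47962292 0.21261155 0.0755    ] [0.4729682  0.15189246 0.0755    ]
[0.463842   0.08736928 0.0755    ]
```

send_rows([
  {"dx":0.011,"dy":-0.012,"dz":0,"yaw":0.144,"claw":0.3},
  {"dx":0.011,"dy":-0.012,"dz":0.1,"yaw":0.144,"claw":0.3},
  {"dx":0.011,"dy":-0.012,"dz":0.2,"yaw":0.144,"claw":0.3},
  {"dx":0.011,"dy":-0.012,"dz":0.2,"yaw":0.144,"claw":0.3},
  {"dx":0.011,"dy":-0.012,"dz":0.2,"yaw":0.144,"claw":0.3},
  {"dx":0.011,"dy":-0.012,"dz":0.2,"yaw":0.144,"claw":0.3},
])

```text
time: 33.45
tool_pos: [0.4711, 0.1528, 0.1274]
tool_rot: [0.001, 0.744, 0.668, 0.002]
contact_force: [-0.5, -1.5, 0.5]
gripper_width: 0.35
grasp_force: 0.0
```

```bash
python3 -c "
from h import *
go(.4690,.1525,.055,1.466)"
```

```text
TCP [0.4711 0.1528 0.1274] psi 1.464 F [-0.5 -1.5  0.5] w 0.35 t 33.45
  need d [-0.0012 -0.0049  0.1447] yaw -0.0013
```

send_rows([
  {"dx":0,"dy":-0.002,"dz":0.04,"yaw":0,"claw":0.3},
  {"dx":0,"dy":-0.002,"dz":0.07,"yaw":0,"claw":0.3},
  {"dx":0,"dy":-0.002,"dz":0.1,"yaw":0,"claw":0.3},
  {"dx":0,"dy":-0.002,"dz":0.125,"yaw":0,"claw":0.3},
  {"dx":0,"dy":-0.002,"dz":0.143,"yaw":0,"claw":0.3},
  {"dx":0,"dy":-0.002,"dz":0.143,"yaw":0,"claw":0.3},
  {"dx":0,"dy":-0.002,"dz":0.143,"yaw":0,"claw":0.3},
  {"dx":0,"dy":-0.002,"dz":0.143,"yaw":0,"claw":0.6},
  {"dx":0,"dy":-0.002,"dz":0.143,"yaw":0,"claw":1},
  {"dx":0,"dy":-0.002,"dz":0.143,"yaw":0,"claw":1},
  {"dx":0,"dy":-0.002,"dz":0.143,"yaw":0,"claw":1},
])

```text
time: 34.83
tool_pos: [0.4689, 0.1527, 0.0536]
tool_rot: [0.0, 0.744, 0.668, 0.001]
contact_force: [-0.1, -0.4, 5.0]
gripper_width: 0.104
grasp_force: 58.8
```

```bash
python3 -c "
from h import *
go(.6344,.1335,.055,1.466)"
```

```text
TCP [0.4689 0.1527 0.0536] psi 1.4637 F [-0.1 -0.4  5. ] w 0.104 t 34.825
  need d [-0.0027  0.3332 -0.0023] yaw -0.0015
```

send_rows([
  {"dx":0,"dy":0.02,"dz":0,"yaw":0,"claw":1},
  {"dx":0,"dy":0.045,"dz":0,"yaw":0,"claw":1},
  {"dx":-0.001,"dy":0.07,"dz":0,"yaw":0,"claw":1},
  {"dx":-0.001,"dy":0.095,"dz":0,"yaw":0,"claw":1},
  {"dx":-0.001,"dy":0.12,"dz":0,"yaw":0,"claw":1},
  {"dx":-0.001,"dy":0.145,"dz":0,"yaw":0,"claw":1},
  {"dx":-0.001,"dy":0.17,"dz":0,"yaw":0,"claw":1},
  {"dx":-0.002,"dy":0.195,"dz":0,"yaw":0,"claw":1},
  {"dx":-0.002,"dy":0.22,"dz":0,"yaw":0,"claw":1},
  {"dx":-0.002,"dy":0.245,"dz":0,"yaw":0,"claw":1},
  {"dx":-0.002,"dy":0.27,"dz":0,"yaw":0,"claw":1},
  {"dx":-0.002,"dy":0.29,"dz":0,"yaw":0,"claw":1},
  {"dx":-0.003,"dy":0.31,"dz":0,"yaw":0,"claw":1},
  {"dx":-0.003,"dy":0.325,"dz":0,"yaw":0,"claw":1},
  {"dx":-0.003,"dy":0.333,"dz":0,"yaw":0,"claw":1},
  {"dx":-0.003,"dy":0.336,"dz":0,"yaw":0,"claw":1},
  {"dx":-0.003,"dy":0.336,"dz":0,"yaw":0,"claw":1},
  {"dx":-0.003,"dy":0.336,"dz":0,"yaw":0,"claw":1},
])

```text
time: 37.08
tool_pos: [0.6344, 0.1338, 0.0536]
tool_rot: [-0.001, 0.744, 0.668, -0.0]
contact_force: [-4.8, 1.0, 7.8]
gripper_width: 0.107
grasp_force: 59.4
```

send_rows([
  {"dx":0,"dy":0.003,"dz":0,"yaw":0,"claw":1},
  {"dx":0,"dy":0.006,"dz":0,"yaw":0,"claw":1},
  {"dx":0,"dy":0.006,"dz":0,"yaw":0,"claw":1},
])

```text
time: 37.45
tool_pos: [0.6343, 0.1338, 0.0535]
tool_rot: [-0.004, 0.744, 0.668, -0.004]
contact_force: [-16.4, 1.6, 16.2]
gripper_width: 0.104
grasp_force: 60.3
```

Hard stop: the drawer is shut. Release, rise, go to the pin.

send_rows([
  {"dx":0,"dy":-0.004,"dz":0,"yaw":0,"claw":0.6},
  {"dx":0,"dy":-0.004,"dz":0,"yaw":0,"claw":0.3},
  {"dx":0,"dy":-0.004,"dz":0,"yaw":0,"claw":0.3},
  {"dx":0,"dy":-0.004,"dz":0,"yaw":0,"claw":0.3},
  {"dx":0,"dy":-0.004,"dz":-0.05,"yaw":0,"claw":0.3},
  {"dx":0,"dy":-0.004,"dz":-0.15,"yaw":0,"claw":0.3},
  {"dx":0,"dy":-0.004,"dz":-0.27,"yaw":0,"claw":0.1},
  {"dx":0,"dy":-0.004,"dz":-0.3,"yaw":0,"claw":-0.2},
  {"dx":0,"dy":-0.004,"dz":-0.3,"yaw":0,"claw":-0.2},
])

```text
time: 38.58
tool_pos: [0.6373, 0.1329, 0.2045]
tool_rot: [0.001, 0.744, 0.668, 0.002]
contact_force: [0.4, -0.5, -0.6]
gripper_width: 0.598
grasp_force: 0.0
```

```bash
python3 -c "
from h import *
go(.5405,.4283,.2,1.466)"
```

```text
TCP [0.6373 0.1329 0.2045] psi 1.4636 F [ 0.4 -0.5 -0.6] w 0.598 t 38.575
  need d [ 0.5666 -0.2557  0.0083] yaw -0.0016
```

send_rows([
  {"dx":0.567,"dy":-0.255,"dz":0.0,"yaw":-0.002,"claw":-0.2},
  {"dx":0.567,"dy":-0.255,"dz":0.0,"yaw":-0.002,"claw":-0.2},
  {"dx":0.567,"dy":-0.255,"dz":0.0,"yaw":-0.002,"claw":-0.2},
  {"dx":0.567,"dy":-0.255,"dz":0.0,"yaw":-0.002,"claw":-0.2},
  {"dx":0.567,"dy":-0.255,"dz":0.0,"yaw":-0.002,"claw":-0.2},
  {"dx":0.567,"dy":-0.255,"dz":0.08,"yaw":-0.002,"claw":-0.2},
  {"dx":0.567,"dy":-0.255,"dz":0.08,"yaw":-0.002,"claw":-0.2},
  {"dx":0.567,"dy":-0.255,"dz":0.08,"yaw":-0.002,"claw":-0.2},
  {"dx":0.567,"dy":-0.255,"dz":0.08,"yaw":-0.002,"claw":-0.2},
])

```text
time: 39.7
tool_pos: [0.5407, 0.4281, 0.1643]
tool_rot: [0.0, 0.743, 0.669, 0.001]
contact_force: [-0.1, 0.9, -0.5]
gripper_width: 0.602
grasp_force: 0.0
```

```bash
python3 -c "
from h import *
go(.5402,.4283,.065,1.466)
tiles([('top',190,115),('top',80,145),('scene',255,175),('scene',335,145)],'c9')"
```

```text
TCP [0.5407 0.4281 0.1643] psi 1.4654 F [-0.1  0.9 -0.5] w 0.602 t 39.7
  need d [-0.     -0.0014  0.1986] yaw -0.0004
```

View pics/c9.png

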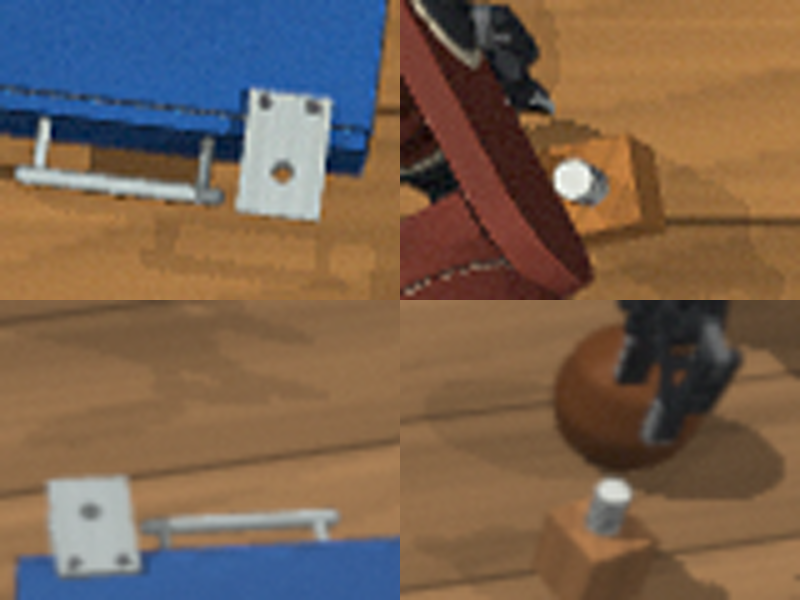

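Drawer shut, as in the first picture; latch hole empty at (283,172); pin upright in rest, head at (573,180)/(613,490). Descend and grip.

send_rows([
  {"dx":0,"dy":-0.001,"dz":0.08,"yaw":0,"claw":-0.2},
  {"dx":0,"dy":-0.001,"dz":0.13,"yaw":0,"claw":-0.2},
  {"dx":0,"dy":-0.001,"dz":0.165,"yaw":0,"claw":-0.2},
  {"dx":0,"dy":-0.001,"dz":0.185,"yaw":0,"claw":-0.2},
  {"dx":0,"dy":-0.001,"dz":0.198,"yaw":0,"claw":-0.2},
  {"dx":0,"dy":-0.001,"dz":0.198,"yaw":0,"claw":-0.2},
  {"dx":0,"dy":-0.001,"dz":0.198,"yaw":0,"claw":-0.2},
  {"dx":0,"dy":-0.001,"dz":0.198,"yaw":0,"claw":0.3},
  {"dx":0,"dy":-0.001,"dz":0.198,"yaw":0,"claw":0.7},
  {"dx":0,"dy":-0.001,"dz":0.198,"yaw":0,"claw":1},
  {"dx":0,"dy":-0.001,"dz":0.198,"yaw":0,"claw":1},
  {"dx":0,"dy":-0.001,"dz":0.198,"yaw":0,"claw":1},
])

```text
time: 41.3
tool_pos: [0.5396, 0.4289, 0.0647]
tool_rot: [0.0, 0.743, 0.669, 0.001]
contact_force: [0.2, 0.3, 5.6]
gripper_width: 0.263
grasp_force: 58.9
```

```bash
python3 -c "
from h import *
go(.5402,.4283,.065,1.466)"
```

```text
TCP [0.5396 0.4289 0.0647] psi 1.4668 F [0.2 0.3 5.6] w 0.263 t 41.3
  need d [-0.0011  0.0014 -0.0006] yaw 0.0005
```

send_rows([
  {"dx":0,"dy":0,"dz":-0.03,"yaw":0,"claw":1},
  {"dx":0,"dy":0,"dz":-0.07,"yaw":0,"claw":1},
  {"dx":0,"dy":0,"dz":-0.12,"yaw":0,"claw":1},
  {"dx":0,"dy":0,"dz":-0.18,"yaw":0,"claw":1},
  {"dx":0,"dy":0,"dz":-0.24,"yaw":0,"claw":1},
  {"dx":0,"dy":0,"dz":-0.3,"yaw":0,"claw":1},
  {"dx":0,"dy":0,"dz":-0.3,"yaw":0,"claw":1},
  {"dx":0,"dy":0,"dz":-0.3,"yaw":0,"claw":1},
])

```text
time: 42.3
tool_pos: [0.5382, 0.428, 0.212]
tool_rot: [-0.0, 0.743, 0.669, -0.001]
contact_force: [-0.3, -0.6, -2.0]
gripper_width: 0.265
grasp_force: 59.6
```

```bash
python3 -c "
from h import *
go(.6367,.0327,.2,1.466)"
```

```text
TCP [0.5382 0.428  0.212 ] psi 1.4668 F [-0.3 -0.6 -2. ] w 0.265 t 42.3
  need d [-0.7659  0.278   0.0248] yaw 0.0005
```

send_rows([
  {"dx":-0.765,"dy":0.276,"dz":0,"yaw":0,"claw":1},
  {"dx":-0.765,"dy":0.276,"dz":0,"yaw":0,"claw":1},
  {"dx":-0.765,"dy":0.276,"dz":0,"yaw":0,"claw":1},
  {"dx":-0.765,"dy":0.276,"dz":0,"yaw":0,"claw":1},
  {"dx":-0.765,"dy":0.276,"dz":0,"yaw":0,"claw":1},
  {"dx":-0.765,"dy":0.276,"dz":0,"yaw":0,"claw":1},
  {"dx":-0.765,"dy":0.276,"dz":0,"yaw":0,"claw":1},
  {"dx":-0.765,"dy":0.276,"dz":0.04,"yaw":0,"claw":1},
  {"dx":-0.765,"dy":0.276,"dz":0.055,"yaw":0,"claw":1},
  {"dx":-0.765,"dy":0.276,"dz":0.055,"yaw":0,"claw":1},
  {"dx":-0.765,"dy":0.276,"dz":0.055,"yaw":0,"claw":1},
  {"dx":-0.765,"dy":0.276,"dz":0.055,"yaw":0,"claw":1},
])

```text
time: 43.8
tool_pos: [0.637, 0.0345, 0.1872]
tool_rot: [0.0, 0.743, 0.67, 0.0]
contact_force: [-0.4, 0.1, -0.9]
gripper_width: 0.265
grasp_force: 59.7
```

```bash
python3 -c "
from h import *
go(.6367,.0327,.11,1.466)
tiles([('top',215,130),('scene',250,180)],'c10',40,30)
s=[('top',215,130),('scene',250,180)]
p=manip.state()['tool_pos']
inv=lambda k,u:((u-np.array(s[k][1:])+.5)*10-.5+[400*k,0])
for dz in(-.0617,-.02):
  print([inv(k,proj(c,p+[0,0,dz])).round(0) for k,c in((0,'top'),(1,'scene'))])
for z in(.1063,):
  print('hole',[inv(k,proj(c,[.63595,.03178,z])).round(0) for k,c in((0,'top'),(1,'scene'))])"
```

```text
TCP [0.637  0.0345 0.1872] psi 1.4678 F [-0.4  0.1 -0.9] w 0.265 t 43.8
  need d [-0.0037 -0.0003  0.1543] yaw 0.0012
[array([307., 179.]), array([641., 334.])]
[array([305., 147.]), array([648., 244.])]
hole [array([316., 196.]), array([630., 373.])]
```

View pics/c10.png

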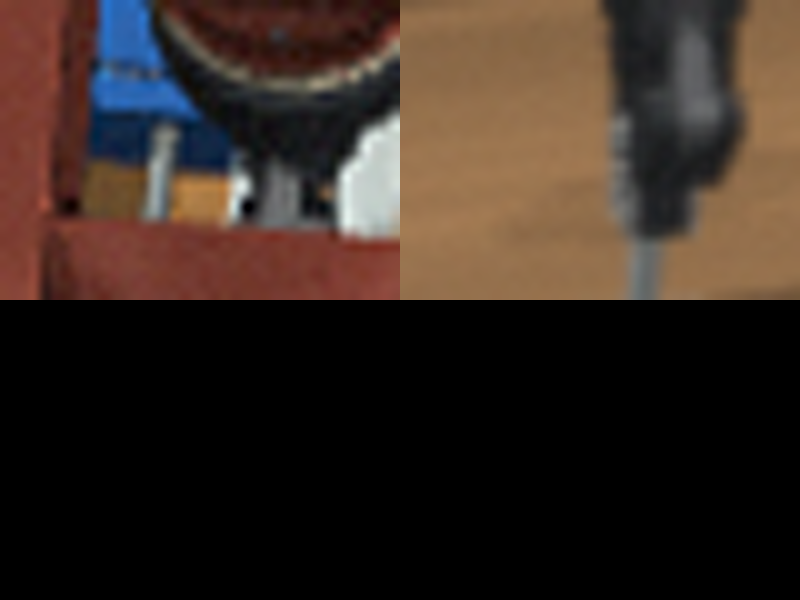

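The shank at (645,265) lines up with the tool axis (predicted 646), so only the 2 mm y offset needs correcting before lowering.

send_rows([
  {"dx":-0.004,"dy":-0.001,"dz":0,"yaw":0,"claw":1},
  {"dx":-0.004,"dy":-0.001,"dz":0,"yaw":0,"claw":1},
  {"dx":-0.004,"dy":-0.001,"dz":0.015,"yaw":0,"claw":1},
  {"dx":-0.004,"dy":-0.001,"dz":0.03,"yaw":0,"claw":1},
  {"dx":-0.004,"dy":-0.001,"dz":0.03,"yaw":0,"claw":1},
  {"dx":-0.004,"dy":-0.001,"dz":0.03,"yaw":0,"claw":1},
])

```text
time: 44.65
tool_pos: [0.6359, 0.0319, 0.1711]
tool_rot: [-0.0, 0.743, 0.669, -0.0]
contact_force: [0.4, 0.6, -1.7]
gripper_width: 0.26
grasp_force: 59.7
```

```bash
python3 -c "
from h import *
go(.6365,.0323,.11,1.466)"
```

```text
TCP [0.6359 0.0319 0.1711] psi 1.4668 F [ 0.4  0.6 -1.7] w 0.26 t 44.65
  need d [0.0009 0.0012 0.1222] yaw 0.0005
```

send_rows([
  {"dx":0.0,"dy":0.001,"dz":0.01,"yaw":0,"claw":1},
  {"dx":0.0,"dy":0.001,"dz":0.02,"yaw":0,"claw":1},
  {"dx":0.0,"dy":0.001,"dz":0.026,"yaw":0,"claw":1},
  {"dx":0.0,"dy":0.001,"dz":0.026,"yaw":0,"claw":1},
])

```text
time: 45.15
tool_pos: [0.6361, 0.0318, 0.1577]
tool_rot: [-0.0, 0.743, 0.669, -0.0]
contact_force: [-0.4, -0.2, -1.2]
gripper_width: 0.262
grasp_force: 59.7
```

Foot is in the latch hole with no force. Continue through the eye.

send_rows([
  {"dx":0,"dy":0,"dz":0.01,"yaw":0,"claw":1},
  {"dx":0,"dy":0,"dz":0.02,"yaw":0,"claw":1},
  {"dx":0,"dy":0,"dz":0.03,"yaw":0,"claw":1},
  {"dx":0,"dy":0,"dz":0.04,"yaw":0,"claw":1},
  {"dx":0,"dy":0,"dz":0.04,"yaw":0,"claw":1},
])

```text
time: 45.78
tool_pos: [0.636, 0.0318, 0.1375]
tool_rot: [-0.0, 0.743, 0.669, -0.0]
contact_force: [-0.1, -0.3, -1.2]
gripper_width: 0.264
grasp_force: 59.7
```

send_rows([
  {"dx":0,"dy":0,"dz":0.015,"yaw":0,"claw":1},
  {"dx":0,"dy":0,"dz":0.03,"yaw":0,"claw":1},
  {"dx":0,"dy":0,"dz":0.04,"yaw":0,"claw":1},
  {"dx":0,"dy":0,"dz":0.049,"yaw":0,"claw":1},
  {"dx":0,"dy":0,"dz":0.049,"yaw":0,"claw":1},
  {"dx":0,"dy":0,"dz":0.049,"yaw":0,"claw":1},
])

```text
time: 46.52
tool_pos: [0.6365, 0.0318, 0.114]
tool_rot: [0.0, 0.743, 0.669, 0.0]
contact_force: [-0.6, 0.6, -1.7]
gripper_width: 0.264
grasp_force: 59.8
```

send_rows([
  {"dx":0,"dy":0,"dz":0.003,"yaw":0,"claw":1},
  {"dx":0,"dy":0,"dz":0.003,"yaw":0,"claw":0.3},
  {"dx":0,"dy":0,"dz":0.003,"yaw":0,"claw":0},
  {"dx":0,"dy":0,"dz":0.003,"yaw":0,"claw":-0.2},
  {"dx":0,"dy":0,"dz":0.003,"yaw":0,"claw":-0.2},
  {"dx":0,"dy":0,"dz":0.003,"yaw":0,"claw":-0.2},
  {"dx":0,"dy":0,"dz":-0.1,"yaw":0,"claw":-0.2},
  {"dx":0,"dy":0,"dz":-0.2,"yaw":0,"claw":-0.2},
  {"dx":0,"dy":0,"dz":-0.25,"yaw":0,"claw":-0.2},
  {"dx":-0.3,"dy":-0.4,"dz":-0.25,"yaw":0,"claw":-0.2},
  {"dx":-0.3,"dy":-0.4,"dz":-0.25,"yaw":0,"claw":-0.2},
  {"dx":-0.3,"dy":-0.4,"dz":-0.25,"yaw":0,"claw":-0.2},
  {"dx":-0.3,"dy":-0.4,"dz":-0.25,"yaw":0,"claw":-0.2},
  {"dx":-0.3,"dy":-0.4,"dz":-0.25,"yaw":0,"claw":-0.2},
  {"dx":-0.3,"dy":-0.4,"dz":-0.25,"yaw":0,"claw":-0.2},
])

```text
time: 48.4
tool_pos: [0.4222, -0.0967, 0.2392]
tool_rot: [0.001, 0.743, 0.669, 0.0]
contact_force: [0.0, -0.1, 0.6]
gripper_width: 0.601
grasp_force: 0.0
```

```bash
python3 -c "
from h import *
tiles([('top',190,115),('top',280,155),('scene',255,195),('scene',120,190)],'c11')"
```

```text
(no output)
```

View pics/c11.png

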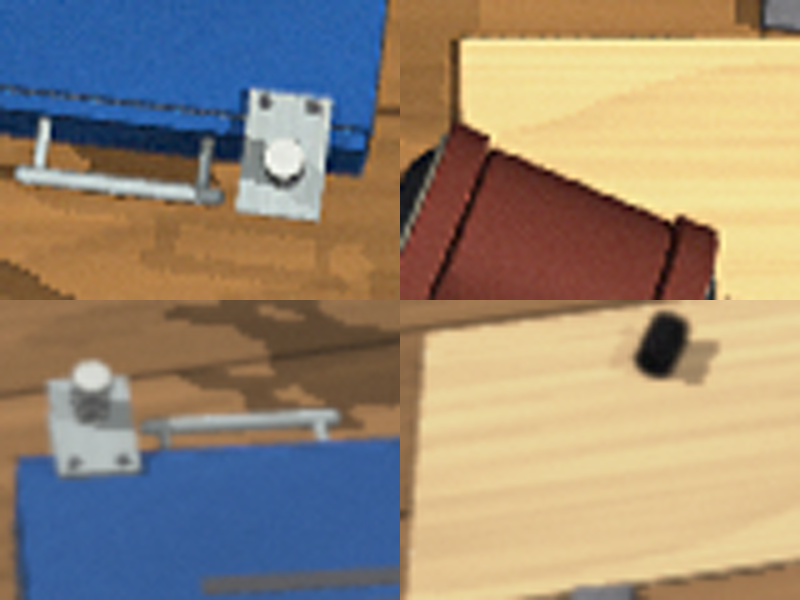

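The pin head sits at (283,158)/(93,372), matching the start picture. The drawer is shut and only the stub is left on the board, so I'm handing in.

```bash
python3 -c "
from plant import manip
print(manip.job_done())"
```

```text
the job is handed in; nothing more can be done
None
```

I handed the job in at about 48 s: both full-length sticks lie flat in the shut drawer, the pin is back down through the latch and eye, and the stub is still on the board. The hand-in gave no verdict.

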